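# Loosen the locking collar of a modelling stand and lower its spindle

### The arm

A 6-joint arm with a two-finger parallel gripper is mounted at the origin on the work surface. World frame = base frame: x ahead of the robot, y to its left, z up, the work surface at z = 0. Lengths are in m, angles in degrees, forces in N, time in s.
With the tool pointing down it reaches from about 0.25 to 0.8 m from the base axis. Payload 3.9 kg.
Tool frame: the origin (TCP) lies midway between the tips of the shut fingers; the grasp point (between the pads) lies 19 mm behind it (manip.pinch_z is the z of the grasp point in the tool frame, in m); z points along the fingers, y is the direction in which the jaws open and shut (so a half turn about z gives the same grasp; the last joint's range is limited). The gripper opens to 85 mm and grips with 20 to 120 N. Pads are 22 mm wide; open, the fingers measure 114 mm over their backs; the gripper's body (76 mm by 85 mm) begins 54 mm behind the grasp point. The pads swing forward as they close: fully open they stand 13 mm farther back than shut.
Start: joints at [-70.703, 14.897, -7.913, 67.191, 0, 90], TCP at [0.173, -0.495, 0.231] pointing down, gripper open.
Joint ranges: [-159.42, 159.42], [-47.68, 98.78], [-73.54, 78.23], [-108.79, 121.32], [-90, 84.71], [-180, 180]. Speed limits (degrees/s): [147.25, 147.25, 180, 180, 180, 180].

### API

Orientations are given as [roll, pitch, yaw] about the fixed x, y, z axes, in that order (R = Rz(yaw) Ry(pitch) Rx(roll)).
In Python, from bench import manip gives the robot as it stands.
- The arm moves only by the tool step_arm, never from a script. Its argument "steps" is a list of rows, each an object of numbers: "fingers": the closure, from 0 (fully open) to 1 (shut); "x", "y", "z": the shift along the tool's x, y, z in m; "turn": the turn about the tool's z in rad. In form: [{"fingers": .., "x": .., "y": .., "z": .., "turn": ..}, ...]. A call has 1 to 8 rows; each row shifts and turns the commanded pose from where the row before left it, along the tool's axes as they then stand; what a row does not reach is not made up. A row lasts 1/12 s, in which the tool goes at most 41.7 mm and 7.16 degrees, less where a joint would pass 70% of its speed; a pose out of reach is approached as far as the arm can. A call is refused whole if a number of a shift passes 0.0417 or a number of a turn 0.125, either way. A call with a gripper value outside its range is refused whole. The fingers move at their own pace and stop on an object; "newtons" is the grip in N (left out, the last holds). Time passes only in rows, so rows that do not move let the fingers close. It gives the time, the measured TCP pose, the force and the opening at its end, in the units of the state.
- manip.read_state(): the state, without advancing time (a new reading comes with each control period).
- manip.read_camera(name): name is "side" or "top"; returns a dict with "image" (384x512x3 uint8, blue, green, red), "fx", "fy", "cx", "cy" (pixels), "rvec" (rotation vector, rad) and "tvec" (3), from world to camera coordinates, as OpenCV has them. Camera axes: x right, y down, z forward; pixel columns grow to the right and rows downward; lengths in m; the calibration is good to about 2 mm. A picture is of the moment at which its call begins. There is no depth.
- manip.close_job(): hands the job in, once; it reports no verdict.
The state is a dict: "time_s": time; "joints": joint angles; "joint_velocities": joint speeds; "tau": joint torques, N m; "position": TCP position; "eef_rot": TCP orientation; "wrist_force": force on the tool from outside, world axes, zero at the start; "ft_torque": the same for the moment, N m; "opening": finger opening in m.
Only numpy, scipy, OpenCV 4.12 (cv2) and the standard library are available. Lean on these libraries where they do the work, as an engineer would, in place of code of your own. Each camera call takes 0.05 s, during which the arm holds its last target. There are 200 camera calls.

### The job

With a fingertip on its knurled rim, roll the modelling stand's wide locking collar counter-clockwise (seen from above) to loosen it, until the line engraved on its top has come round to the stand's pointer for the second time, and leave the line at the pointer; much farther and the collar comes off its thread. Only then press the spindle cap in the middle down until it is fully home on its seat. Everything is only touched and pushed: lift nothing, and leave the other things on the table where they are.

Things in the scene. Friction and masses are not known exactly. Their poses are not given: they have to be found in the camera images.
- collar_center (a point): Centre of the knurled collar, on its axis, half-way up its rim (65 mm above the table). Part of the stand, it does not turn: z up, x towards the pointer lug. Collar: aluminium, wider than a gripper, 100 mm across over 24 even upright ridges (6 mm rods, 3 mm proud of a 94 mm cylinder), from 50 to 80 mm above the table. Free room all round the rim.
- stand: The grey modelling stand, fixed; origin on the collar's axis at table height, z up, x towards the pointer lug. Round foot 150 mm across, 18 mm high; above it a column 90 narrowing to 68 mm across up to the collar. Inside the collar, to 82 mm above the table, a fixed dark sleeve 58 mm across with a short pale line that points the same way as the lug.
- pointer_tip (a point): Outer end of the pointer lug, a 20 mm wide, 14 mm high grey bar that sticks out of the round foot to 116 mm from the axis; 7 mm above the table. Fixed.
- index_line (a point): Middle of the dark engraved line (17 mm long, 8 mm wide) that lies along a radius on the collar's top face, 38.5 mm from the axis, 80 mm above the table. It turns with the collar.
- collar (a joint): Turn of the collar, rad, growing counter-clockwise from above (loosening), counted through full turns: 0 when the index line first comes to the pointer, 6.283 the second time. Starts between -5.0 and -1.2. Stiff (0.07 N m, 1.4 N at the rim), stays where it is left; beyond 7.08 it is off its thread.
- cap_top (a point): Centre of the top face of the spindle cap, a steel disc 40 mm across and 10 mm thick on the collar's axis; at the start 108 to 112 mm above the table, and 92 mm when fully home on the sleeve. Fixed upright; does not turn.
- spindle (a joint): How far the spindle is pressed down, m: starts between 0 and 0.004, 0.020 is fully home (hard stop). Pressing takes about 5 to 8 N against friction, no spring: it stays where it is left. Negative means it has been pulled up.
- rib: Bystander: flat wooden rib, 90 x 45 x 8, lying beside the stand (mm). Origin at the centre of its underside.
- modeller: Bystander: wooden modelling tool, about 180 long, 18 wide, 10 high, lying beside the stand (mm). Origin at the centre of its underside.
- dish: Bystander: small white bowl, 72 across, 30 high, beside the stand (mm). Origin at the centre of its underside.
- mug: Bystander: blue mug, 80 across, 90 high (mm). Origin at the centre of its underside.
- bottle: Bystander: clear water bottle, 64 across, 190 high (mm). Origin at the centre of its underside.
- sprayer: Bystander: yellow spray bottle with green head, 72 across, 200 high (mm). Origin at the centre of its underside.
- jar: Bystander: terracotta jar with cork lid, 72 across, 70 high (mm). Origin at the centre of its underside.

How it is judged (in metres and radians):
On the way, in this order (a step that is already met when the one before it is completed fails the run):
1. the index line passes the pointer for the first time (value of joint collar above 0.05 rad).
2. the index line stands at the pointer for the second time, spindle still up (value of joint collar between 5.933 and 6.633 rad and value of joint spindle below 0.008 m), for 0.2 s.
3. the spindle is pressed fully home (value of joint spindle above 0.017 m), for 0.2 s.
At the end, for the whole second after the job is handed in: The collar's index line is within 0.35 rad (20 degrees) of the pointer on its second coming round (joint 6.283), at rest, and the spindle is down to within 3 mm of its seat (value of joint collar between 5.933 and 6.633 rad and value of joint spindle above 0.017 m and velocity of joint collar between -0.05 and 0.05 rad/s); the robot touches nothing.
It fails at once if the collar is turned off its thread (more than 0.8 rad past the second meeting) (value of joint collar above 7.083 rad).
It fails at once if the spindle is pressed while the collar is not yet loosened (value of joint collar below 5.783 rad and value of joint spindle above 0.008 m).
It fails at once if the spindle is pulled up (value of joint spindle below -0.005 m).
It fails at once if a bystander is moved more than 25 mm or lifted (distance of any of rib, modeller, dish, mug, bottle, sprayer, jar from where it was at the start of the episode above 0.025 m).
It also fails if it takes over 64 s, if anything falls off the work surface, if the arm or the gripper's body presses on something with over 40 N, if the wrist force passes 120 N, or if a joint passes its speed limit or range.

## Working session

There is one attempt and no reset: what is moved stays moved. The work goes in short steps, Python scripts to look and compute and a tool call to move; the robot and the scene stay as the last step left them, time stands still between calls to the robot, and variables do not carry over. Pictures are saved under pics/ and viewed, about 8 in all and at most 12, crops included, and the job is handed in when it is done.

Besides the shell and the picture viewer there is one more tool, called after ">>>" by a JSON object that holds its "name" and its "arguments", one argument or row to a line. step_arm: Moves the arm, as the interface text tells. Its arguments: {"type":"object","properties":{"steps":{"type":"array"},"newtons":{"type":"number"}},"required":["steps"]}

```bash
mkdir -p pics; ls
python3 - <<'E'
from bench import manip
import cv2
s=manip.read_state();print(s)
for n in("top","side"):
    c=manip.read_camera(n);cv2.imwrite(f"pics/{n}0.png",c["image"]);print(n,[c[k] for k in("fx","fy","cx","cy","rvec","tvec")])
E
```

```text
pics
{'time_s': 0.0, 'joints': array([-7.07038180e+01,  1.49374502e+01, -7.98613358e+00,  6.71922175e+01,
        2.30648064e-04,  9.00010999e+01]), 'joint_velocities': array([-0.0504752 , -0.06804312,  0.04071601,  0.14858798, -0.07225476,
       -0.02474357]), 'tau': array([ 1.11486494e-03, -4.05679142e+01,  2.53922063e+01,  1.88631203e-02,
        2.83879999e-04, -6.98084875e-06]), 'position': array([ 0.17325713, -0.49484652,  0.23044675]), 'eef_rot': array([-1.79884199e+02, -2.28424604e-04,  1.92950816e+01]), 'wrist_force': array([-0.02635039,  0.40353797, -1.49886196]), 'ft_torque': array([-0.02364804,  0.00838909, -0.02278103]), 'opening': 0.08542479365662968}
top [494.95630840839044, 494.95630840839044, 255.1907178258596, 192.56579920544326, array([ 2.17134223, -2.10769093,  0.20647843]), array([-0.03407501,  0.56404979,  1.78684599])]
side [380.10968777114476, 380.10968777114476, 256.2050842502345, 188.52397439312807, array([ 2.28892814, -0.12491152,  0.03205789]), array([-0.55538248,  0.13323312,  1.13192478])]
```

View pics/top0.png

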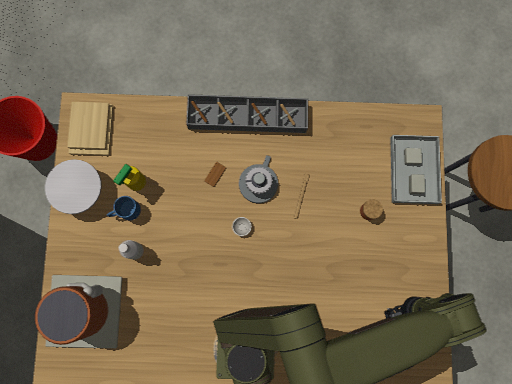

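View pics/side0.png

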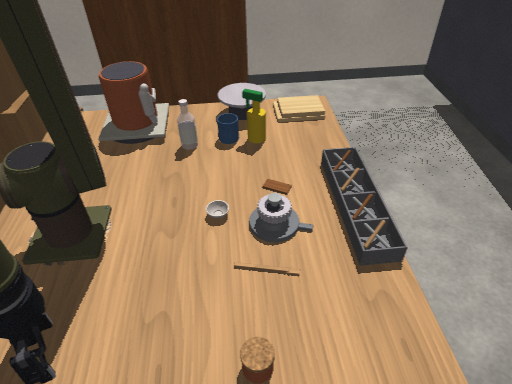

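The top view shows the stand at about (259,182) with the lug up at (267,160); the bystanders are around it. In the side view the stand is at (274,215) with the lug to the right at (305,228).

```bash
cat > h.py <<'E'
from bench import manip
import cv2, numpy as np
def proj(c,P):
    K=np.array([[c["fx"],0,c["cx"]],[0,c["fy"],c["cy"]],[0,0,1]])
    return cv2.projectPoints(np.float64(P).reshape(-1,1,3),c["rvec"],c["tvec"],K,None)[0][:,0]
def ray(c,uv,z):
    R=cv2.Rodrigues(c["rvec"])[0]; o=-R.T@c["tvec"]
    uv=np.float64(uv).reshape(-1,2)
    d=np.c_[(uv[:,0]-c["cx"])/c["fx"],(uv[:,1]-c["cy"])/c["fy"],np.ones(len(uv))]@R
    return (o+d*((z-o[2])/d[:,2])[:,None])
E
python3 - <<'E'
from h import *
from bench import manip
t=manip.read_camera("top");s=manip.read_camera("side")
a=cv2.resize(t["image"][150:214,227:291],None,fx=6.2,fy=6.2,interpolation=cv2.INTER_CUBIC)
b=cv2.resize(s["image"][180:250,240:322],None,fx=4.8,fy=5.671,interpolation=cv2.INTER_CUBIC)
b=cv2.resize(s["image"][184:248,246:310+8],None,fx=5.4,fy=6.2,interpolation=cv2.INTER_CUBIC)
cv2.imwrite("pics/crop.png",np.hstack([a,b]))
# grey mask of the stand
for c,(x0,x1,y0,y1) in((t,(227,291,150,214)),(s,(240,322,180,250))):
    hsv=cv2.cvtColor(c["image"],cv2.COLOR_BGR2HSV)
    m=np.zeros(hsv.shape[:2],np.uint8); m[y0:y1,x0:x1]=(hsv[y0:y1,x0:x1,1]<75)*255
    cs=max(cv2.findContours(m,0,1)[0],key=cv2.contourArea)
    print(cv2.contourArea(cs),cv2.boundingRect(cs),cv2.minEnclosingCircle(cs))
print(ray(t,[[259,182],[267,159]],0.0),ray(s,[[274,222],[312,229]],0.0))
for n,u in dict(dish=(242,227),rib=(215,174),mod1=(308,175),mod2=(296,217),jar=(372,208)).items(): print(n,ray(t,[u],0.01).round(3))
E
```

```text
1197.5 (239, 155, 39, 48) ((260.0, 178.5), 24.622243881225586)
1880.5 (249, 193, 64, 50) ((280.68353271484375, 222.21519470214844), 31.846372604370117)
[[ 0.6149035  -0.03154922  0.        ]
 [ 0.70628087 -0.06001378  0.        ]] [[ 6.09907775e-01 -2.57667447e-02  0.00000000e+00]
 [ 7.17875016e-01 -6.73296686e-02 -1.11022302e-16]]
dish [[0.439 0.028 0.01 ]]
rib [[0.639 0.137 0.01 ]]
mod1 [[ 0.646 -0.218  0.01 ]]
mod2 [[ 0.483 -0.174  0.01 ]]
jar [[ 0.526 -0.462  0.01 ]]
```

View pics/crop.png

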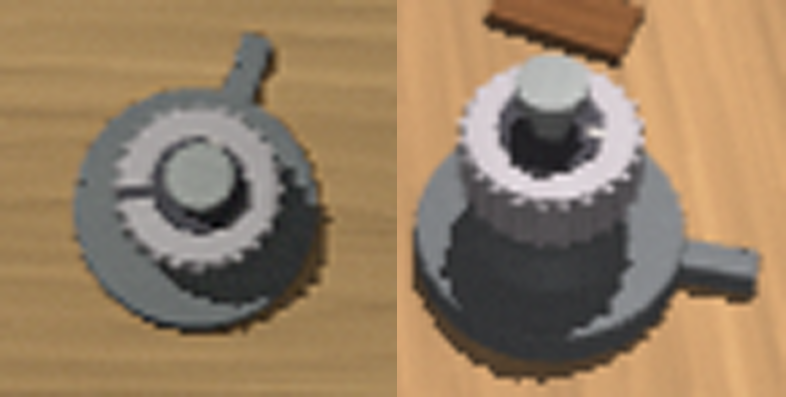

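```bash
cat >> h.py <<'E'
def profile(c,ctr,r=.0385,z=.08,n=72):
    a=np.deg2rad(np.arange(0,360,360/n)); g=cv2.cvtColor(c["image"],cv2.COLOR_BGR2GRAY)
    uv=proj(c,np.c_[ctr[0]+r*np.cos(a),ctr[1]+r*np.sin(a),0*a+z]).astype(np.float32)
    return cv2.remap(g,uv[:,0].reshape(1,-1),uv[:,1].reshape(1,-1),cv2.INTER_LINEAR)[0]
E
python3 - <<'E'
from h import *
from scipy.optimize import least_squares
t=manip.read_camera("top");s=manip.read_camera("side")
def circ(P,r):
    f=lambda p:np.hypot(P[:,0]-p[0],P[:,1]-p[1])-p[2]
    q=least_squares(f,[*P[:,:2].mean(0),r],loss="soft_l1",f_scale=.002);return q.x.round(4),f(q.x).std().round(4)
for n,c,(x0,x1,y0,y1) in(("top",t,(227,291,150,214)),("side",s,(240,322,180,250))):
    hsv=cv2.cvtColor(c["image"],cv2.COLOR_BGR2HSV)
    def big(cond):
        m=np.zeros(hsv.shape[:2],np.uint8); m[y0:y1,x0:x1]=cond[y0:y1,x0:x1]*255
        return max(cv2.findContours(m,0,cv2.CHAIN_APPROX_NONE)[0],key=cv2.contourArea)[:,0]
    P=big((hsv[...,2]>(165 if n=="top" else 175))&(hsv[...,1]<50))
    print(n,"collar",circ(cv2.convexHull(P)[:,0].astype(float) @ np.eye(2) if 0 else ray(c,cv2.convexHull(P)[:,0],.08),.05))
    G=big(hsv[...,1]<75); W=ray(c,G,.018)
    print(n,"foot",circ(W[W[:,0]<.60] if n=="top" else W,.075))
    L=ray(c,G,.014); q=np.hypot(L[:,0]-.61,L[:,1]+.03); print(" lug far pts",L[q>.10].mean(0).round(4),L[q.argmax()].round(4),q.max())
for ctr in((.612,-.029),):
    for c in(t,s): print(profile(c,ctr).tolist())
E
```

```text
top collar (array([ 0.6004, -0.0275,  0.0371]), np.float64(0.0028))
top foot (array([ 0.6063, -0.0273,  0.0728]), np.float64(0.001))
 lug far pts [ 0.7128 -0.0638  0.014 ] [ 0.715  -0.0707  0.014 ] 0.11262703637388494
side collar (array([ 0.6094, -0.0314,  0.0472]), np.float64(0.0013))
side foot (array([ 0.615 , -0.0253,  0.0902]), np.float64(0.0131))
 lug far pts [0.6532 0.0265 0.014 ] [0.6383 0.0874 0.014 ] 0.12071578555354379
[161, 163, 163, 164, 166, 166, 165, 165, 166, 165, 165, 165, 163, 164, 165, 164, 164, 165, 168, 160, 77, 66, 145, 169, 166, 166, 168, 167, 167, 167, 167, 165, 165, 166, 166, 166, 166, 164, 163, 163, 164, 166, 164, 164, 165, 165, 166, 164, 162, 161, 159, 158, 159, 161, 160, 158, 157, 159, 160, 158, 157, 158, 159, 160, 160, 160, 160, 163, 163, 161, 163, 164]
[209, 211, 212, 211, 208, 208, 210, 207, 211, 210, 209, 197, 191, 190, 188, 184, 184, 185, 184, 182, 183, 182, 180, 179, 193, 204, 209, 209, 207, 208, 209, 209, 209, 208, 209, 209, 209, 209, 210, 211, 209, 211, 212, 205, 189, 204, 198, 191, 182, 148, 175, 200, 213, 216, 215, 215, 213, 213, 212, 210, 211, 212, 212, 213, 213, 214, 213, 212, 212, 214, 214, 209]
```

>>> {"name": "step_arm", "arguments": {
  "steps": [
    {"fingers": 1, "x": 0.033, "y": -0.0125, "z": 0, "turn": 0},
    {"fingers": 1, "x": 0.033, "y": -0.0125, "z": 0, "turn": 0},
    {"fingers": 1, "x": 0.033, "y": -0.0125, "z": 0, "turn": 0},
    {"fingers": 1, "x": 0.033, "y": -0.0125, "z": 0, "turn": 0},
    {"fingers": 1, "x": 0.033, "y": -0.0125, "z": 0, "turn": 0},
    {"fingers": 1, "x": 0.033, "y": -0.0125, "z": 0, "turn": 0},
    {"fingers": 1, "x": 0.033, "y": -0.0125, "z": 0, "turn": 0},
    {"fingers": 1, "x": 0.033, "y": -0.0125, "z": 0, "turn": 0}
  ]
}}

```text
time_s: 0.97
position: [0.3907, -0.3126, 0.2314]
eef_rot: [180.0, -0.0, 19.3]
wrist_force: [0.5, -0.6, 0.7]
opening: 0.0001
```

>>> {"name": "step_arm", "arguments": {
  "steps": [
    {"fingers": 1, "x": 0.033, "y": -0.0125, "z": 0, "turn": 0},
    {"fingers": 1, "x": 0.033, "y": -0.0125, "z": 0, "turn": 0},
    {"fingers": 1, "x": 0.033, "y": -0.0125, "z": 0, "turn": 0},
    {"fingers": 1, "x": 0.033, "y": -0.0125, "z": 0, "turn": 0},
    {"fingers": 1, "x": 0.033, "y": -0.0125, "z": 0, "turn": 0},
    {"fingers": 1, "x": 0.033, "y": -0.0125, "z": 0, "turn": 0},
    {"fingers": 1, "x": 0.03, "y": -0.0125, "z": 0, "turn": 0.1},
    {"fingers": 1, "x": 0, "y": 0, "z": 0, "turn": 0.1}
  ]
}}

```text
time_s: 1.63
position: [0.5803, -0.152, 0.2306]
eef_rot: [-179.9, -0.2, 7.9]
wrist_force: [0.3, -0.4, 0.4]
opening: -0.0001
```

Run:
```python
from h import *
from scipy.optimize import least_squares
s=manip.read_state(); print(s["joints"].round(1),s["position"].round(4),s["eef_rot"].round(1),s["wrist_force"].round(2))
t=manip.read_camera("top")
def circ(P,r):
    f=lambda p:np.hypot(P[:,0]-p[0],P[:,1]-p[1])-p[2]
    q=least_squares(f,[*P[:,:2].mean(0),r],loss="soft_l1",f_scale=.002);return q.x.round(4),f(q.x).std().round(4)
c=cv2.imread("pics/top0.png");t["image"]=c
hsv=cv2.cvtColor(c,cv2.COLOR_BGR2HSV)
for V in(130,140,150):
    m=np.zeros(hsv.shape[:2],np.uint8);m[150:214,227:291]=((hsv[...,2]>V)&(hsv[...,1]<50))[150:214,227:291]*255
    C=max(cv2.findContours(m,0,1)[0],key=cv2.contourArea); print(V,cv2.contourArea(C),circ(ray(t,cv2.convexHull(C)[:,0],.08),.05))
    M=cv2.moments(cv2.convexHull(C));print(ray(t,[[M["m10"]/M["m00"],M["m01"]/M["m00"]]],.08).round(4))
```

```text
[-1.480e+01  2.230e+01  2.800e+00  7.040e+01  1.000e-01  1.574e+02] [ 0.5803 -0.152   0.2306] [-179.9   -0.2    7.9] [ 0.32 -0.39  0.37]
130 303.0 (array([ 0.6087, -0.0274,  0.0486]), np.float64(0.0009))
[[ 0.6083 -0.027   0.08  ]]
140 274.5 (array([ 0.6089, -0.0268,  0.047 ]), np.float64(0.0014))
[[ 0.6083 -0.0271  0.08  ]]
150 192.5 (array([ 0.6073, -0.0268,  0.046 ]), np.float64(0.001))
[[ 0.6073 -0.0267  0.08  ]]
```

Add to h.py:
```python
CTR=np.array([.609,-.0285])
def plan(phi,r,z,n,off=-45,ctr=None,p=None):
    """constant row (x,y,z,turn) over n rows to the orbit pose (phi deg, radius r); yaw=phi+180+off"""
    ctr=CTR if ctr is None else ctr; s=manip.read_state(); P=s["position"];y0=np.deg2rad(s["eef_rot"][2])
    a=np.deg2rad(phi); T=ctr+r*np.array([np.cos(a),np.sin(a)]); D=T-P[:2]
    v=P[:2]-ctr; now=np.rad2deg(np.arctan2(v[1],v[0]))
    dy=np.deg2rad(phi+180+off)-y0; dy=(dy+np.pi)%(2*np.pi)-np.pi
    ex=np.array([np.cos(y0),np.sin(y0)]);ey=np.array([np.sin(y0),-np.cos(y0)])
    t=-dy/n; A=sum(np.array([[np.cos(k*t),-np.sin(k*t)],[np.sin(k*t),np.cos(k*t)]]) for k in range(n))
    x,y=np.linalg.solve(A,[ex@D,ey@D])
    print("now phi %.1f r %.4f yaw %.1f j6 %.1f F %s"%(now,np.hypot(*v),s["eef_rot"][2],s["joints"][5],s["wrist_force"].round(1)),
      "row x %.4f y %.4f z %.4f turn %.4f"%(x,y,(P[2]-z)/n,t))
```

```text
(no output)
```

>>> {"name": "step_arm", "arguments": {
  "steps": [
    {"fingers": 1, "x": -0.0009, "y": -0.0064, "z": 0.0213, "turn": -0.0155},
    {"fingers": 1, "x": -0.0009, "y": -0.0064, "z": 0.0213, "turn": -0.0155},
    {"fingers": 1, "x": -0.0009, "y": -0.0064, "z": 0.0213, "turn": -0.0155},
    {"fingers": 1, "x": -0.0009, "y": -0.0064, "z": 0.0213, "turn": -0.0155},
    {"fingers": 1, "x": -0.0009, "y": -0.0064, "z": 0.0213, "turn": -0.0155},
    {"fingers": 1, "x": -0.0009, "y": -0.0064, "z": 0.0213, "turn": -0.0155},
    {"fingers": 1, "x": -0.0009, "y": -0.0064, "z": 0.0213, "turn": -0.0155},
    {"fingers": 1, "x": -0.0009, "y": -0.0064, "z": 0.0213, "turn": -0.0155}
  ]
}}

```text
time_s: 2.35
position: [0.5583, -0.1074, 0.0601]
eef_rot: [180.0, 0.0, 15.1]
wrist_force: [-0.4, 0.1, -0.3]
opening: -0.0002
```

Run:
```python
from h import *
plan(-100,.068,.06,5)
c=manip.read_camera("side");cv2.imwrite("pics/s1.png",cv2.resize(c["image"][130:270,170:370],None,fx=4,fy=4,interpolation=cv2.INTER_CUBIC))
```

```text
now phi -122.7 r 0.0938 yaw 15.1 j6 154.1 F [-0.4  0.1 -0.3] row x 0.0081 y 0.0008 z 0.0000 turn -0.0696
```

View pics/s1.png

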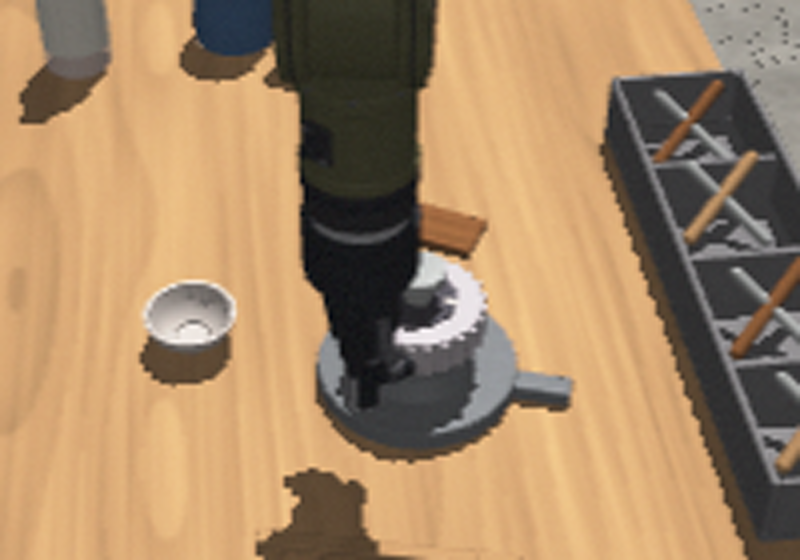

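The shut fingertips hang beside the collar at (365,390), clear of it and above the foot. I'll spiral in and start rolling.

>>> {"name": "step_arm", "arguments": {
  "steps": [
    {"fingers": 1, "x": 0.0081, "y": 0.0008, "z": 0, "turn": -0.07},
    {"fingers": 1, "x": 0.0081, "y": 0.0008, "z": 0, "turn": -0.07},
    {"fingers": 1, "x": 0.0081, "y": 0.0008, "z": 0, "turn": -0.07},
    {"fingers": 1, "x": 0.0081, "y": 0.0008, "z": 0, "turn": -0.07},
    {"fingers": 1, "x": 0.0081, "y": 0.0008, "z": 0, "turn": -0.07},
    {"fingers": 1, "x": 0.0028, "y": 0.0019, "z": 0, "turn": -0.05},
    {"fingers": 1, "x": 0.0028, "y": 0.0019, "z": 0, "turn": -0.05}
  ]
}}

```text
time_s: 2.98
position: [0.6049, -0.0954, 0.0617]
eef_rot: [180.0, -0.0, 40.9]
wrist_force: [-0.4, -0.1, 0.3]
opening: 0.0001
```

Run:
```python
from h import *
plan(-75,.066,.06,4); plan(-60,.065,.06,8)
s=manip.read_state();print(s["position"].round(4),s["ft_torque"].round(2))
```

```text
now phi -93.5 r 0.0670 yaw 40.9 j6 130.1 F [-0.4 -0.1  0.3] row x 0.0041 y 0.0034 z 0.0004 turn -0.0832
now phi -93.5 r 0.0670 yaw 40.9 j6 130.1 F [-0.4 -0.1  0.3] row x 0.0037 y 0.0031 z 0.0002 turn -0.0743
[ 0.6049 -0.0954  0.0617] [ 0.02  0.   -0.01]
```

>>> {"name": "step_arm", "arguments": {
  "steps": [
    {"fingers": 1, "x": 0.004, "y": 0.003, "z": 0.0004, "turn": -0.075},
    {"fingers": 1, "x": 0.004, "y": 0.003, "z": 0.0004, "turn": -0.075},
    {"fingers": 1, "x": 0.004, "y": 0.003, "z": 0.0004, "turn": -0.075},
    {"fingers": 1, "x": 0.004, "y": 0.003, "z": 0.0004, "turn": -0.075}
  ]
}}

```text
time_s: 3.32
position: [0.6242, -0.0921, 0.0601]
eef_rot: [180.0, 0.0, 58.2]
wrist_force: [0.5, -0.5, -0.3]
opening: 0.0005
```

Run:
```python
from h import *
plan(-65,.062,.06,4); plan(-60,.063,.06,5)
s=manip.read_state();print(s["position"].round(4),s["ft_torque"].round(2))
c=manip.read_camera("side");cv2.imwrite("pics/s2.png",cv2.resize(c["image"][150:250,220:340],None,fx=6,fy=6,interpolation=cv2.INTER_CUBIC))
```

```text
now phi -76.5 r 0.0654 yaw 58.2 j6 113.5 F [ 0.5 -0.5 -0.3] row x 0.0029 y 0.0016 z 0.0000 turn -0.0517
now phi -76.5 r 0.0654 yaw 58.2 j6 113.5 F [ 0.5 -0.5 -0.3] row x 0.0030 y 0.0022 z 0.0000 turn -0.0588
[ 0.6242 -0.0921  0.0601] [-0.   -0.04  0.01]
```

View pics/s2.png

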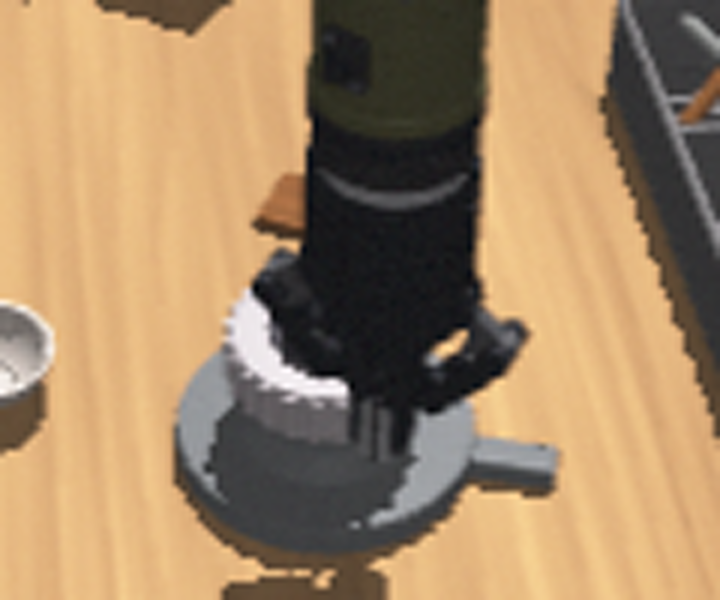

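The side view shows the fingertips at (380,430), right next to the rim but not quite touching (force ~0). I'll keep spiralling inward.

>>> {"name": "step_arm", "arguments": {
  "steps": [
    {"fingers": 1, "x": 0.0032, "y": 0.0013, "z": 0, "turn": -0.05},
    {"fingers": 1, "x": 0.0032, "y": 0.0013, "z": 0, "turn": -0.05},
    {"fingers": 1, "x": 0.0032, "y": 0.0013, "z": 0, "turn": -0.05}
  ]
}}

```text
time_s: 3.62
position: [0.6322, -0.0876, 0.0601]
eef_rot: [179.9, 0.3, 66.5]
wrist_force: [0.7, -6.9, -0.9]
opening: -0.0
```

Run:
```python
from h import *
plan(-55,.0595,.06,4)
s=manip.read_state();print(s["position"].round(4),s["ft_torque"].round(2))
```

```text
now phi -68.6 r 0.0635 yaw 66.5 j6 105.7 F [ 0.7 -6.9 -0.9] row x 0.0033 y 0.0018 z 0.0000 turn -0.0588
[ 0.6322 -0.0876  0.0601] [-1.36 -0.15  0.1 ]
```

>>> {"name": "step_arm", "arguments": {
  "steps": [
    {"fingers": 1, "x": 0.0046, "y": 0.0042, "z": 0, "turn": -0.1},
    {"fingers": 1, "x": 0.0046, "y": 0.0042, "z": 0, "turn": -0.1},
    {"fingers": 1, "x": 0.0046, "y": 0.0042, "z": 0, "turn": -0.1},
    {"fingers": 1, "x": 0.0046, "y": 0.0042, "z": 0, "turn": -0.1}
  ]
}}

```text
time_s: 3.95
position: [0.653, -0.0734, 0.06]
eef_rot: [180.0, 0.1, 89.6]
wrist_force: [-0.9, -3.1, 0.0]
opening: -0.0
```

```bash
cat >> h.py <<'E'
def chk(ctr=None):
    ctr=CTR if ctr is None else ctr; s=manip.read_state(); v=s["position"][:2]-ctr; r=np.hypot(*v); u=v/r; F=s["wrist_force"][:2]
    print("t %.2f phi %.1f r %.4f yaw %.1f j6 %.1f z %.4f Frad %.1f Ftan %.1f"%(s["time_s"],np.rad2deg(np.arctan2(v[1],v[0])),r,s["eef_rot"][2],s["joints"][5],s["position"][2],F@u,F@[-u[1],u[0]]))
def line(ctr=None):
    for n in("top","side"):
        p=profile(manip.read_camera(n),CTR if ctr is None else ctr).astype(int); print(n,p.tolist())
E
python3 -c "
from h import *
chk();line()"
```

```text
t 3.95 phi -45.5 r 0.0629 yaw 89.6 j6 84.1 z 0.0600 Frad 1.6 Ftan -2.8
top [86, 84, 84, 75, 100, 136, 172, 181, 178, 179, 180, 179, 180, 179, 179, 178, 178, 178, 178, 180, 179, 178, 180, 177, 140, 82, 87, 107, 74, 68, 82, 84, 84, 86, 87, 87, 87, 85, 84, 85, 86, 85, 83, 84, 83, 82, 83, 82, 82, 82, 83, 81, 82, 83, 82, 82, 84, 83, 83, 84, 83, 83, 83, 82, 83, 83, 84, 84, 84, 85, 87, 86]
side [139, 137, 76, 37, 31, 24, 28, 36, 22, 73, 126, 87, 51, 49, 57, 74, 83, 82, 71, 94, 176, 211, 217, 228, 225, 168, 113, 120, 211, 233, 234, 235, 236, 235, 235, 236, 235, 235, 235, 235, 236, 236, 236, 236, 236, 235, 236, 234, 237, 219, 198, 221, 233, 240, 239, 237, 237, 236, 237, 239, 234, 146, 23, 23, 25, 24, 26, 24, 22, 24, 31, 98]
```

The collar is being driven: the line went from 102° to about 130°. I'll continue.

>>> {"name": "step_arm", "arguments": {
  "steps": [
    {"fingers": 1, "x": 0.0047, "y": 0.0042, "z": 0, "turn": -0.1},
    {"fingers": 1, "x": 0.0047, "y": 0.0042, "z": 0, "turn": -0.1},
    {"fingers": 1, "x": 0.0047, "y": 0.0042, "z": 0, "turn": -0.1},
    {"fingers": 1, "x": 0.0047, "y": 0.0042, "z": 0, "turn": -0.1},
    {"fingers": 1, "x": 0.0047, "y": 0.0042, "z": 0, "turn": -0.1},
    {"fingers": 1, "x": 0.0047, "y": 0.0042, "z": 0, "turn": -0.1},
    {"fingers": 1, "x": 0.0047, "y": 0.0042, "z": 0, "turn": -0.1},
    {"fingers": 1, "x": 0.0047, "y": 0.0042, "z": 0, "turn": -0.1}
  ]
}}

```text
time_s: 4.72
position: [0.6713, -0.0261, 0.0598]
eef_rot: [180.0, -0.0, 135.3]
wrist_force: [-0.3, 0.1, 0.0]
opening: -0.0005
```

```bash
python3 -c "
from h import *
chk();line();plan(45,.0625,.06,8)"
```

```text
t 4.72 phi 2.2 r 0.0624 yaw 135.3 j6 42.4 z 0.0598 Frad -0.3 Ftan 0.1
top [86, 84, 84, 85, 85, 84, 85, 82, 84, 86, 87, 85, 85, 86, 86, 85, 85, 86, 86, 86, 84, 85, 85, 85, 85, 88, 85, 85, 83, 85, 85, 83, 84, 83, 83, 84, 85, 84, 83, 84, 85, 85, 84, 85, 86, 86, 83, 84, 85, 84, 85, 82, 83, 84, 84, 83, 82, 85, 84, 86, 85, 84, 85, 85, 85, 85, 84, 83, 82, 83, 84, 84]
side [233, 234, 235, 234, 234, 227, 230, 228, 228, 226, 227, 222, 222, 220, 217, 216, 217, 217, 215, 215, 214, 212, 216, 225, 231, 233, 233, 233, 231, 232, 235, 168, 118, 133, 229, 231, 233, 235, 236, 235, 236, 236, 236, 236, 237, 235, 236, 233, 236, 219, 197, 219, 231, 238, 238, 204, 133, 97, 97, 97, 95, 93, 93, 93, 92, 93, 95, 94, 97, 127, 231, 233]
now phi 2.8 r 0.0624 yaw 135.1 j6 42.7 F [ 0.1 -0.1  0.1] row x 0.0043 y 0.0038 z -0.0000 turn -0.0978
```

```bash
sed -i 's/^CTR=.*/CTR=np.array([.607,-.028])/' h.py; python3 -c "
from h import *
chk();plan(20,.062,.06,4)"
```

```text
t 4.82 phi 2.3 r 0.0643 yaw 135.1 j6 42.7 z 0.0596 Frad 0.1 Ftan -0.1
now phi 2.3 r 0.0643 yaw 135.1 j6 42.7 F [ 0.1 -0.1  0.1] row x 0.0040 y 0.0028 z -0.0001 turn -0.0866
```

>>> {"name": "step_arm", "arguments": {
  "steps": [
    {"fingers": 1, "x": 0.004, "y": 0.0028, "z": 0, "turn": -0.085},
    {"fingers": 1, "x": 0.004, "y": 0.0028, "z": 0, "turn": -0.085},
    {"fingers": 1, "x": 0.004, "y": 0.0028, "z": 0, "turn": -0.085},
    {"fingers": 1, "x": 0.004, "y": 0.0028, "z": 0, "turn": -0.085}
  ]
}}

```text
time_s: 5.15
position: [0.6659, -0.0082, 0.0596]
eef_rot: [-180.0, 0.1, 154.7]
wrist_force: [1.7, -1.8, -2.0]
opening: 0.0
```

```bash
python3 -c "
from h import *
chk();line();plan(42,.0615,.06,4)"
```

```text
t 5.15 phi 18.6 r 0.0621 yaw 154.7 j6 24.7 z 0.0596 Frad 1.1 Ftan -2.2
top [83, 83, 83, 84, 83, 83, 83, 83, 85, 85, 86, 83, 84, 84, 85, 85, 84, 84, 85, 85, 84, 84, 85, 83, 84, 84, 85, 80, 84, 84, 84, 84, 85, 84, 85, 86, 85, 84, 85, 84, 84, 83, 85, 84, 83, 84, 83, 82, 81, 81, 81, 79, 79, 80, 80, 77, 80, 80, 80, 81, 82, 82, 82, 82, 83, 84, 85, 85, 85, 83, 83, 85]
side [93, 93, 95, 132, 218, 233, 234, 233, 233, 202, 149, 98, 88, 159, 210, 215, 217, 215, 213, 213, 211, 216, 223, 227, 231, 230, 231, 232, 231, 230, 232, 215, 163, 109, 128, 206, 231, 232, 234, 236, 235, 234, 236, 235, 235, 234, 235, 234, 236, 231, 205, 197, 102, 93, 94, 95, 95, 96, 97, 96, 95, 94, 93, 93, 93, 94, 95, 93, 93, 93, 91, 92]
now phi 19.2 r 0.0622 yaw 154.5 j6 24.8 F [ 1.2 -0.4 -0.2] row x 0.0047 y 0.0040 z -0.0001 turn -0.0981
```

>>> {"name": "step_arm", "arguments": {
  "steps": [
    {"fingers": 1, "x": 0.0048, "y": 0.0038, "z": 0, "turn": -0.1},
    {"fingers": 1, "x": 0.0048, "y": 0.0038, "z": 0, "turn": -0.1},
    {"fingers": 1, "x": 0.0048, "y": 0.0038, "z": 0, "turn": -0.1},
    {"fingers": 1, "x": 0.0048, "y": 0.0038, "z": 0, "turn": -0.1}
  ]
}}

```text
time_s: 5.58
position: [0.6534, 0.0122, 0.0597]
eef_rot: [180.0, 0.2, 177.6]
wrist_force: [4.0, -0.0, -2.7]
opening: 0.0
```

```bash
python3 -c "
from h import *
chk();line();plan(64,.061,.06,4)"
```

```text
t 5.58 phi 40.9 r 0.0614 yaw 177.6 j6 3.5 z 0.0597 Frad 3.0 Ftan -2.6
top [84, 83, 84, 84, 82, 83, 82, 83, 82, 84, 85, 84, 84, 83, 83, 83, 83, 84, 85, 86, 86, 84, 83, 84, 85, 84, 83, 83, 83, 83, 84, 82, 83, 83, 83, 83, 83, 83, 83, 77, 80, 80, 77, 75, 70, 68, 63, 56, 42, 34, 39, 41, 43, 48, 50, 45, 47, 47, 40, 35, 36, 44, 47, 56, 64, 70, 72, 76, 78, 80, 81, 81]
side [93, 93, 93, 92, 92, 92, 90, 92, 92, 90, 88, 86, 84, 82, 82, 84, 83, 82, 82, 123, 196, 213, 220, 228, 232, 229, 231, 230, 230, 229, 229, 229, 230, 230, 229, 231, 197, 146, 114, 168, 216, 231, 232, 234, 235, 231, 162, 93, 94, 94, 94, 94, 95, 93, 95, 94, 93, 93, 94, 94, 95, 95, 95, 95, 94, 94, 94, 91, 91, 92, 92, 93]
now phi 42.0 r 0.0613 yaw 177.4 j6 3.7 F [1.6 1.5 0.1] row x 0.0044 y 0.0039 z -0.0001 turn -0.0941
```

Locked now (line 166°→188° for 22° of finger travel).

>>> {"name": "step_arm", "arguments": {
  "steps": [
    {"fingers": 1, "x": 0.0046, "y": 0.004, "z": 0, "turn": -0.1},
    {"fingers": 1, "x": 0.0046, "y": 0.004, "z": 0, "turn": -0.1},
    {"fingers": 1, "x": 0.0046, "y": 0.004, "z": 0, "turn": -0.1},
    {"fingers": 1, "x": 0.0046, "y": 0.004, "z": 0, "turn": -0.1},
    {"fingers": 1, "x": 0.0046, "y": 0.004, "z": 0, "turn": -0.1},
    {"fingers": 1, "x": 0.0046, "y": 0.004, "z": 0, "turn": -0.1}
  ]
}}

```text
time_s: 6.18
position: [0.6217, 0.0308, 0.0598]
eef_rot: [180.0, 0.2, -148.0]
wrist_force: [2.4, 3.1, -1.4]
opening: -0.0002
```

```bash
python3 -c "
from h import *
chk();line();plan(120,.061,.06,8)"
```

```text
t 6.18 phi 76.0 r 0.0606 yaw -148.0 j6 -29.2 z 0.0598 Frad 3.6 Ftan -1.6
top [55, 65, 70, 74, 77, 80, 81, 82, 81, 81, 81, 82, 82, 84, 86, 84, 83, 83, 84, 85, 84, 81, 83, 81, 82, 83, 84, 83, 82, 83, 84, 83, 82, 81, 78, 76, 75, 73, 68, 58, 43, 40, 51, 45, 46, 76, 84, 81, 83, 85, 84, 81, 84, 81, 81, 82, 82, 98, 133, 178, 175, 175, 166, 144, 144, 118, 84, 83, 81, 73, 59, 48]
side [138, 150, 161, 136, 143, 128, 95, 96, 93, 90, 88, 86, 83, 82, 83, 82, 84, 81, 81, 82, 85, 84, 88, 96, 95, 94, 95, 95, 92, 91, 93, 94, 93, 93, 92, 93, 92, 92, 91, 92, 92, 91, 92, 79, 51, 43, 67, 88, 92, 91, 93, 93, 93, 93, 93, 93, 92, 144, 224, 234, 230, 154, 122, 125, 127, 92, 92, 93, 93, 93, 97, 138]
now phi 77.3 r 0.0605 yaw -148.2 j6 -29.0 F [ 0.9  3.4 -0. ] row x 0.0042 y 0.0038 z -0.0000 turn -0.0943
```

>>> {"name": "step_arm", "arguments": {
  "steps": [
    {"fingers": 1, "x": 0.0045, "y": 0.0041, "z": 0, "turn": -0.1},
    {"fingers": 1, "x": 0.0045, "y": 0.0041, "z": 0, "turn": -0.1},
    {"fingers": 1, "x": 0.0045, "y": 0.0041, "z": 0, "turn": -0.1},
    {"fingers": 1, "x": 0.0045, "y": 0.0041, "z": 0, "turn": -0.1},
    {"fingers": 1, "x": 0.0045, "y": 0.0041, "z": 0, "turn": -0.1},
    {"fingers": 1, "x": 0.0045, "y": 0.0041, "z": 0, "turn": -0.1}
  ]
}}

```text
time_s: 6.78
position: [0.5846, 0.0281, 0.0597]
eef_rot: [180.0, 0.1, -113.7]
wrist_force: [0.5, 4.0, 0.3]
opening: -0.0
```

```bash
python3 -c "
from h import *
chk();line();plan(155,.061,.06,8)"
```

```text
t 6.78 phi 111.8 r 0.0604 yaw -113.7 j6 -63.6 z 0.0597 Frad 3.6 Ftan -1.9
top [125, 73, 52, 50, 58, 64, 69, 74, 78, 78, 79, 79, 80, 82, 80, 79, 81, 81, 82, 81, 80, 79, 82, 81, 82, 81, 80, 80, 81, 80, 80, 78, 80, 79, 76, 75, 71, 67, 63, 50, 46, 63, 76, 82, 81, 81, 88, 130, 174, 160, 108, 81, 126, 174, 173, 172, 174, 174, 174, 174, 174, 173, 173, 173, 173, 173, 173, 172, 171, 171, 174, 169]
side [230, 230, 230, 230, 230, 230, 230, 229, 227, 221, 209, 153, 156, 187, 193, 205, 172, 102, 80, 80, 82, 82, 85, 88, 89, 88, 89, 88, 90, 91, 91, 91, 91, 91, 91, 91, 92, 92, 91, 89, 91, 91, 91, 91, 91, 90, 94, 149, 229, 224, 179, 115, 122, 196, 232, 231, 232, 234, 233, 233, 233, 233, 233, 232, 233, 232, 231, 231, 231, 230, 230, 230]
now phi 113.1 r 0.0603 yaw -113.9 j6 -63.4 F [ 0.7  1.  -0.1] row x 0.0041 y 0.0037 z -0.0001 turn -0.0958
```

>>> {"name": "step_arm", "arguments": {
  "steps": [
    {"fingers": 1, "x": 0.0045, "y": 0.0041, "z": 0, "turn": -0.1},
    {"fingers": 1, "x": 0.0045, "y": 0.0041, "z": 0, "turn": -0.1},
    {"fingers": 1, "x": 0.0045, "y": 0.0041, "z": 0, "turn": -0.1},
    {"fingers": 1, "x": 0.0045, "y": 0.0041, "z": 0, "turn": -0.1},
    {"fingers": 1, "x": 0.0045, "y": 0.0041, "z": 0, "turn": -0.1},
    {"fingers": 1, "x": 0.0045, "y": 0.0041, "z": 0, "turn": -0.1},
    {"fingers": 1, "x": 0.0045, "y": 0.0041, "z": 0, "turn": -0.1},
    {"fingers": 1, "x": 0.0045, "y": 0.0041, "z": 0, "turn": -0.1}
  ]
}}

```text
time_s: 7.55
position: [0.5501, -0.006, 0.0594]
eef_rot: [179.9, 0.0, -67.9]
wrist_force: [-0.4, 2.4, 0.8]
opening: 0.0
```

```bash
python3 -c "
from h import *
chk();line();plan(200,.061,.06,8)"
```

```text
t 7.55 phi 158.8 r 0.0610 yaw -67.9 j6 -112.7 z 0.0594 Frad 1.2 Ftan -2.1
top [80, 83, 81, 84, 84, 85, 85, 84, 81, 78, 79, 80, 80, 78, 77, 79, 78, 79, 80, 80, 79, 80, 80, 78, 80, 80, 80, 79, 79, 78, 78, 79, 78, 79, 78, 78, 80, 80, 78, 80, 77, 77, 78, 75, 72, 69, 67, 63, 56, 45, 49, 58, 79, 86, 89, 92, 91, 91, 89, 80, 74, 74, 75, 81, 87, 89, 73, 73, 75, 74, 74, 76]
side [229, 228, 227, 227, 227, 226, 226, 226, 226, 221, 217, 211, 210, 206, 204, 206, 206, 204, 202, 192, 187, 203, 211, 222, 226, 222, 199, 117, 91, 87, 86, 88, 88, 87, 88, 89, 89, 89, 89, 88, 110, 184, 228, 229, 229, 229, 229, 228, 229, 223, 198, 201, 211, 224, 230, 230, 229, 230, 220, 137, 103, 154, 216, 229, 230, 232, 232, 231, 231, 231, 230, 229]
now phi 159.7 r 0.0610 yaw -68.2 j6 -112.5 F [-0.8 -0.4  0.9] row x 0.0041 y 0.0035 z -0.0001 turn -0.0942
```

>>> {"name": "step_arm", "arguments": {
  "steps": [
    {"fingers": 1, "x": 0.0046, "y": 0.0038, "z": -0.0001, "turn": -0.1},
    {"fingers": 1, "x": 0.0046, "y": 0.0038, "z": -0.0001, "turn": -0.1},
    {"fingers": 1, "x": 0.0046, "y": 0.0038, "z": -0.0001, "turn": -0.1},
    {"fingers": 1, "x": 0.0046, "y": 0.0038, "z": -0.0001, "turn": -0.1},
    {"fingers": 1, "x": 0.0046, "y": 0.0038, "z": -0.0001, "turn": -0.1},
    {"fingers": 1, "x": 0.0046, "y": 0.0039, "z": 0, "turn": -0.1},
    {"fingers": 1, "x": 0.0046, "y": 0.0039, "z": 0, "turn": -0.1},
    {"fingers": 1, "x": 0.0046, "y": 0.0039, "z": 0, "turn": -0.1}
  ]
}}

```text
time_s: 8.32
position: [0.5502, -0.0527, 0.0592]
eef_rot: [179.9, 0.3, -22.1]
wrist_force: [-3.3, 0.1, 2.3]
opening: 0.0002
```

```bash
python3 -c "
from h import *
chk();line();plan(210,.085,.06,2)"
```

```text
t 8.32 phi -156.5 r 0.0619 yaw -22.1 j6 -163.4 z 0.0592 Frad 3.0 Ftan -1.4
top [84, 63, 76, 83, 79, 93, 118, 165, 177, 178, 175, 176, 176, 176, 176, 176, 176, 176, 176, 177, 178, 179, 177, 169, 130, 85, 66, 38, 55, 73, 78, 79, 80, 79, 81, 82, 80, 79, 79, 79, 78, 77, 77, 76, 80, 78, 78, 79, 78, 77, 77, 77, 78, 79, 77, 78, 78, 78, 78, 79, 78, 79, 80, 80, 78, 82, 85, 94, 79, 55, 56, 82]
side [228, 230, 230, 228, 228, 229, 227, 228, 228, 222, 217, 211, 209, 206, 205, 205, 207, 205, 203, 203, 201, 205, 214, 222, 227, 225, 212, 167, 118, 85, 49, 70, 85, 73, 59, 40, 57, 73, 69, 88, 164, 224, 226, 226, 227, 227, 228, 227, 229, 224, 199, 204, 212, 224, 231, 231, 231, 231, 231, 230, 231, 231, 231, 229, 229, 229, 232, 166, 119, 129, 206, 224]
now phi -155.6 r 0.0618 yaw -22.3 j6 -163.1 F [-4.6 -2.2  1. ] row x -0.0052 y 0.0110 z -0.0004 turn -0.0641
```

First meeting reached (line ≈341°, pointer ≈341°). I'll retreat and rewind the wrist by 180°.

>>> {"name": "step_arm", "arguments": {
  "steps": [
    {"fingers": 1, "x": -0.006, "y": 0.006, "z": 0, "turn": 0},
    {"fingers": 1, "x": -0.0125, "y": 0.0125, "z": 0, "turn": 0},
    {"fingers": 1, "x": -0.0125, "y": 0.0125, "z": 0, "turn": 0},
    {"fingers": 1, "x": 0, "y": 0, "z": 0, "turn": 0.125},
    {"fingers": 1, "x": 0, "y": 0, "z": 0, "turn": 0.125},
    {"fingers": 1, "x": 0, "y": 0, "z": 0, "turn": 0.125},
    {"fingers": 1, "x": 0, "y": 0, "z": 0, "turn": 0.125},
    {"fingers": 1, "x": 0, "y": 0, "z": 0, "turn": 0.125}
  ]
}}

```text
time_s: 9.08
position: [0.5126, -0.0694, 0.0601]
eef_rot: [-179.9, -0.1, -58.4]
wrist_force: [-0.6, -0.2, -0.0]
opening: -0.0002
```

>>> {"name": "step_arm", "arguments": {
  "steps": [
    {"fingers": 1, "x": 0, "y": 0, "z": 0, "turn": 0.125},
    {"fingers": 1, "x": 0, "y": 0, "z": 0, "turn": 0.125},
    {"fingers": 1, "x": 0, "y": 0, "z": 0, "turn": 0.125},
    {"fingers": 1, "x": 0, "y": 0, "z": 0, "turn": 0.125},
    {"fingers": 1, "x": 0, "y": 0, "z": 0, "turn": 0.125},
    {"fingers": 1, "x": 0, "y": 0, "z": 0, "turn": 0.125},
    {"fingers": 1, "x": 0, "y": 0, "z": 0, "turn": 0.125},
    {"fingers": 1, "x": 0, "y": 0, "z": 0, "turn": 0.125}
  ]
}}

```text
time_s: 9.75
position: [0.5127, -0.0694, 0.0601]
eef_rot: [-179.9, 0.0, -115.7]
wrist_force: [-0.2, -0.3, 0.1]
opening: 0.0001
```

>>> {"name": "step_arm", "arguments": {
  "steps": [
    {"fingers": 1, "x": 0, "y": 0, "z": 0, "turn": 0.125},
    {"fingers": 1, "x": 0, "y": 0, "z": 0, "turn": 0.125},
    {"fingers": 1, "x": 0, "y": 0, "z": 0, "turn": 0.125},
    {"fingers": 1, "x": 0, "y": 0, "z": 0, "turn": 0.125},
    {"fingers": 1, "x": 0, "y": 0, "z": 0, "turn": 0.125},
    {"fingers": 1, "x": 0, "y": 0, "z": 0, "turn": 0.125},
    {"fingers": 1, "x": 0, "y": 0, "z": 0, "turn": 0.125},
    {"fingers": 1, "x": 0, "y": 0, "z": 0, "turn": 0.125}
  ]
}}

```text
time_s: 10.42
position: [0.5126, -0.0694, 0.0601]
eef_rot: [-180.0, 0.1, -173.0]
wrist_force: [-0.4, -0.2, 0.2]
opening: -0.0004
```

```bash
sed -i 's/^CTR=.*/CTR=np.array([.6068,-.0286])/' h.py; python3 -c "
from h import *
chk();line();plan(203.5,.072,.06,5,135)
for n in ('top','side'):
    c=manip.read_camera(n);cv2.imwrite('pics/m_'+n+'.png',c['image'])
"
```

```text
t 10.42 phi -156.6 r 0.1026 yaw -173.0 j6 -14.7 z 0.0601 Frad 0.4 Ftan 0.0
top [170, 171, 173, 174, 174, 175, 175, 174, 175, 175, 174, 175, 176, 176, 173, 174, 175, 175, 175, 175, 176, 177, 177, 178, 176, 176, 175, 173, 172, 172, 174, 174, 176, 173, 175, 166, 114, 85, 103, 94, 86, 74, 92, 90, 78, 67, 53, 61, 84, 91, 83, 84, 90, 79, 76, 69, 65, 74, 81, 68, 60, 73, 80, 75, 66, 67, 77, 80, 74, 67, 83, 148]
side [225, 226, 228, 226, 226, 226, 224, 225, 225, 216, 212, 207, 206, 202, 201, 201, 203, 200, 199, 199, 197, 200, 211, 221, 224, 223, 223, 222, 220, 220, 220, 219, 222, 223, 224, 222, 221, 221, 221, 220, 221, 222, 223, 223, 224, 226, 226, 225, 226, 223, 211, 223, 227, 228, 228, 229, 229, 228, 228, 227, 227, 227, 228, 227, 226, 226, 227, 178, 121, 112, 192, 217]
now phi -156.6 r 0.1027 yaw -172.5 j6 -15.2 F [-0.6  0.6 -0.6] row x -0.0055 y 0.0028 z 0.0000 turn 0.1011
```

>>> {"name": "step_arm", "arguments": {
  "steps": [
    {"fingers": 1, "x": -0.0055, "y": 0.0028, "z": 0, "turn": 0.1},
    {"fingers": 1, "x": -0.0055, "y": 0.0028, "z": 0, "turn": 0.1},
    {"fingers": 1, "x": -0.0055, "y": 0.0028, "z": 0, "turn": 0.1},
    {"fingers": 1, "x": -0.0055, "y": 0.0028, "z": 0, "turn": 0.1},
    {"fingers": 1, "x": -0.0055, "y": 0.0028, "z": 0, "turn": 0.1},
    {"fingers": 1, "x": -0.0044, "y": -0.0001, "z": 0, "turn": -0.05},
    {"fingers": 1, "x": -0.0044, "y": -0.0001, "z": 0, "turn": -0.05},
    {"fingers": 1, "x": -0.0044, "y": -0.0001, "z": 0, "turn": -0.05}
  ]
}}

```text
time_s: 11.28
position: [0.5525, -0.0617, 0.0597]
eef_rot: [-180.0, -0.0, 167.8]
wrist_force: [-5.2, -1.4, 0.8]
opening: -0.0002
```

```bash
python3 -c "
from h import *
chk();line();plan(236,.061,.06,5,135)"
```

```text
t 11.28 phi -148.6 r 0.0636 yaw 167.8 j6 5.8 z 0.0597 Frad 5.2 Ftan -1.5
top [86, 74, 119, 159, 174, 176, 176, 177, 177, 177, 175, 176, 176, 176, 177, 176, 176, 177, 177, 177, 177, 178, 179, 181, 181, 177, 155, 139, 110, 77, 42, 49, 75, 80, 80, 80, 80, 81, 81, 82, 80, 81, 77, 77, 79, 77, 77, 78, 78, 79, 79, 76, 76, 80, 81, 78, 78, 79, 78, 79, 77, 77, 77, 77, 74, 52, 56, 75, 83, 73, 67, 82]
side [227, 228, 230, 227, 228, 228, 228, 227, 227, 220, 217, 212, 210, 207, 204, 206, 205, 204, 203, 203, 201, 205, 212, 222, 226, 225, 202, 141, 91, 65, 38, 19, 21, 22, 19, 23, 25, 34, 58, 107, 195, 225, 226, 226, 227, 228, 228, 228, 229, 225, 213, 225, 229, 230, 231, 231, 231, 231, 230, 230, 230, 230, 231, 230, 229, 228, 230, 187, 126, 113, 192, 219]
now phi -148.6 r 0.0641 yaw 167.6 j6 6.0 F [-1.8 -1.8  1.1] row x -0.0043 y -0.0032 z -0.0001 turn -0.0815
```

>>> {"name": "step_arm", "arguments": {
  "steps": [
    {"fingers": 1, "x": -0.0046, "y": -0.0037, "z": 0, "turn": -0.1},
    {"fingers": 1, "x": -0.0046, "y": -0.0037, "z": 0, "turn": -0.1},
    {"fingers": 1, "x": -0.0046, "y": -0.0039, "z": 0, "turn": -0.1},
    {"fingers": 1, "x": -0.0046, "y": -0.004, "z": 0, "turn": -0.1},
    {"fingers": 1, "x": -0.0046, "y": -0.004, "z": 0, "turn": -0.1}
  ]
}}

```text
time_s: 11.8
position: [0.5738, -0.0816, 0.0597]
eef_rot: [-180.0, -0.1, -163.5]
wrist_force: [-3.8, -1.6, 3.1]
opening: 0.0001
```

```bash
python3 -c "
from h import *
chk();line();plan(270,.061,.06,6,135)"
```

```text
t 11.80 phi -121.9 r 0.0624 yaw -163.5 j6 -24.6 z 0.0597 Frad 3.4 Ftan -2.4
top [127, 78, 141, 172, 175, 176, 177, 177, 177, 177, 177, 179, 178, 177, 176, 177, 177, 177, 177, 177, 177, 178, 178, 176, 178, 178, 178, 177, 178, 177, 176, 174, 176, 166, 125, 80, 68, 79, 82, 83, 85, 82, 82, 82, 80, 80, 81, 81, 80, 80, 80, 82, 80, 79, 80, 80, 81, 82, 81, 78, 81, 80, 78, 73, 68, 73, 68, 101, 143, 169, 176, 178]
side [101, 137, 224, 228, 229, 231, 231, 231, 231, 223, 220, 216, 213, 208, 123, 26, 22, 24, 24, 22, 21, 23, 24, 24, 25, 23, 20, 23, 19, 20, 22, 21, 21, 22, 22, 23, 20, 20, 22, 24, 21, 23, 21, 20, 22, 22, 21, 27, 36, 39, 29, 27, 43, 72, 91, 65, 55, 142, 223, 233, 233, 232, 231, 232, 231, 232, 232, 231, 230, 231, 232, 139]
now phi -120.7 r 0.0623 yaw -163.8 j6 -24.3 F [-1.5 -1.4  0. ] row x -0.0041 y -0.0036 z -0.0001 turn -0.0839
```

>>> {"name": "step_arm", "arguments": {
  "steps": [
    {"fingers": 1, "x": -0.0046, "y": -0.004, "z": 0, "turn": -0.1},
    {"fingers": 1, "x": -0.0046, "y": -0.004, "z": 0, "turn": -0.1},
    {"fingers": 1, "x": -0.0046, "y": -0.004, "z": 0, "turn": -0.1},
    {"fingers": 1, "x": -0.0046, "y": -0.004, "z": 0, "turn": -0.1},
    {"fingers": 1, "x": -0.0046, "y": -0.004, "z": 0, "turn": -0.1},
    {"fingers": 1, "x": -0.0046, "y": -0.004, "z": 0, "turn": -0.1}
  ]
}}

```text
time_s: 12.4
position: [0.6099, -0.0906, 0.0598]
eef_rot: [-179.8, -0.3, -129.4]
wrist_force: [-2.2, -8.0, -0.2]
opening: -0.0
```

```bash
python3 -c "
from h import *
chk();line();plan(310,.061,.06,8,135)"
```

```text
t 12.40 phi -87.1 r 0.0621 yaw -129.4 j6 -58.9 z 0.0598 Frad 7.9 Ftan -2.6
top [175, 175, 174, 175, 175, 179, 171, 115, 90, 139, 176, 178, 178, 180, 179, 180, 179, 179, 179, 179, 179, 178, 178, 178, 177, 177, 177, 177, 177, 178, 178, 177, 178, 176, 151, 83, 58, 77, 83, 86, 85, 83, 83, 82, 83, 84, 84, 83, 82, 82, 83, 80, 79, 82, 82, 82, 83, 83, 83, 82, 83, 84, 85, 83, 84, 80, 73, 95, 141, 170, 174, 173]
side [26, 26, 23, 25, 24, 21, 23, 24, 25, 22, 22, 23, 25, 24, 24, 24, 22, 23, 22, 22, 22, 23, 24, 34, 43, 45, 42, 41, 32, 26, 23, 109, 191, 225, 229, 232, 233, 234, 233, 231, 230, 230, 230, 232, 234, 234, 232, 227, 217, 197, 204, 208, 41, 26, 23, 24, 23, 22, 24, 21, 21, 22, 22, 25, 23, 50, 38, 33, 24, 25, 21, 23]
now phi -85.7 r 0.0621 yaw -129.5 j6 -58.7 F [-0.6 -7.1  0. ] row x -0.0036 y -0.0032 z -0.0000 turn -0.0753
```

>>> {"name": "step_arm", "arguments": {
  "steps": [
    {"fingers": 1, "x": -0.0045, "y": -0.0043, "z": 0, "turn": -0.1},
    {"fingers": 1, "x": -0.0045, "y": -0.0042, "z": 0, "turn": -0.1},
    {"fingers": 1, "x": -0.0045, "y": -0.0042, "z": 0, "turn": -0.1},
    {"fingers": 1, "x": -0.0045, "y": -0.0042, "z": 0, "turn": -0.1},
    {"fingers": 1, "x": -0.0046, "y": -0.0041, "z": 0, "turn": -0.1},
    {"fingers": 1, "x": -0.0046, "y": -0.0041, "z": 0, "turn": -0.1}
  ]
}}

```text
time_s: 13.0
position: [0.6461, -0.0763, 0.0599]
eef_rot: [-179.8, -0.3, -95.0]
wrist_force: [2.6, -6.3, -3.5]
opening: 0.0
```

```bash
python3 -c "
from h import *
chk();line();plan(345,.061,.06,7,135)"
```

```text
t 13.00 phi -50.5 r 0.0618 yaw -95.0 j6 -91.6 z 0.0599 Frad 6.5 Ftan -2.0
top [85, 82, 71, 115, 153, 172, 177, 177, 177, 177, 176, 177, 180, 173, 128, 80, 115, 167, 180, 179, 180, 181, 180, 181, 180, 180, 178, 175, 138, 85, 63, 80, 86, 89, 87, 86, 87, 86, 85, 85, 85, 83, 85, 83, 83, 81, 82, 81, 82, 83, 84, 84, 80, 80, 83, 84, 83, 82, 82, 83, 84, 82, 82, 83, 84, 84, 87, 85, 85, 87, 88, 87]
side [25, 24, 27, 24, 23, 24, 26, 25, 26, 25, 24, 22, 33, 34, 42, 51, 66, 75, 87, 97, 91, 152, 214, 231, 235, 233, 234, 234, 233, 233, 233, 232, 233, 232, 232, 232, 232, 233, 234, 235, 235, 236, 236, 237, 237, 237, 236, 235, 234, 231, 220, 232, 237, 238, 238, 237, 237, 236, 235, 213, 130, 102, 32, 25, 24, 25, 25, 25, 25, 27, 31, 29]
now phi -49.1 r 0.0618 yaw -95.1 j6 -91.5 F [ 3.8 -4.7 -3.7] row x -0.0040 y -0.0034 z -0.0000 turn -0.0875
```

>>> {"name": "step_arm", "arguments": {
  "steps": [
    {"fingers": 1, "x": -0.0046, "y": -0.0041, "z": 0, "turn": -0.1},
    {"fingers": 1, "x": -0.0046, "y": -0.0041, "z": 0, "turn": -0.1},
    {"fingers": 1, "x": -0.0046, "y": -0.0041, "z": 0, "turn": -0.1},
    {"fingers": 1, "x": -0.0046, "y": -0.0041, "z": 0, "turn": -0.1},
    {"fingers": 1, "x": -0.0046, "y": -0.0041, "z": 0, "turn": -0.1},
    {"fingers": 1, "x": -0.0046, "y": -0.0041, "z": 0, "turn": -0.1}
  ]
}}

```text
time_s: 13.6
position: [0.6663, -0.0438, 0.06]
eef_rot: [-179.8, -0.2, -60.5]
wrist_force: [2.5, -3.8, -2.3]
opening: -0.0002
```

```bash
python3 -c "
from h import *
chk();line()"
```

```text
t 13.60 phi -14.4 r 0.0614 yaw -60.5 j6 -123.2 z 0.0600 Frad 3.3 Ftan -3.0
top [84, 83, 83, 84, 86, 86, 83, 85, 86, 88, 90, 88, 88, 88, 87, 88, 89, 89, 87, 86, 87, 86, 87, 85, 87, 87, 87, 86, 85, 84, 86, 83, 83, 83, 83, 83, 83, 84, 84, 87, 84, 82, 85, 85, 83, 83, 83, 82, 82, 83, 86, 86, 86, 84, 84, 83, 84, 85, 84, 84, 84, 84, 84, 84, 85, 86, 84, 84, 84, 83, 86, 84]
side [65, 25, 26, 22, 23, 23, 27, 26, 27, 28, 39, 50, 56, 38, 151, 212, 219, 217, 215, 215, 214, 217, 185, 123, 159, 223, 233, 232, 234, 236, 234, 234, 234, 234, 235, 235, 234, 234, 234, 234, 234, 235, 235, 235, 235, 236, 236, 237, 238, 235, 223, 235, 237, 236, 237, 236, 236, 224, 126, 152, 126, 158, 224, 218, 236, 236, 236, 236, 236, 236, 226, 133]
```

>>> {"name": "step_arm", "arguments": {
  "steps": [
    {"fingers": 1, "x": -0.0047, "y": -0.0039, "z": 0, "turn": -0.1},
    {"fingers": 1, "x": -0.0047, "y": -0.0039, "z": 0, "turn": -0.1},
    {"fingers": 1, "x": -0.0046, "y": -0.004, "z": 0, "turn": -0.1},
    {"fingers": 1, "x": -0.0046, "y": -0.004, "z": 0, "turn": -0.1},
    {"fingers": 1, "x": -0.0046, "y": -0.004, "z": 0, "turn": -0.1},
    {"fingers": 1, "x": -0.0046, "y": -0.004, "z": 0, "turn": -0.1}
  ]
}}

```text
time_s: 14.2
position: [0.6636, -0.0067, 0.0601]
eef_rot: [-179.9, -0.2, -26.2]
wrist_force: [3.4, 0.3, -2.0]
opening: -0.0001
```

```bash
python3 -c "
from h import *
chk();line()"
```

```text
t 14.20 phi 21.1 r 0.0608 yaw -26.2 j6 -154.4 z 0.0601 Frad 3.2 Ftan -0.9
top [83, 83, 83, 85, 85, 84, 84, 84, 83, 83, 82, 83, 84, 84, 84, 83, 84, 85, 84, 83, 83, 83, 83, 84, 83, 85, 84, 87, 84, 82, 82, 83, 85, 84, 85, 85, 85, 84, 83, 84, 84, 84, 83, 83, 83, 83, 83, 81, 81, 80, 80, 78, 77, 78, 77, 76, 78, 79, 78, 80, 80, 79, 80, 83, 83, 83, 82, 83, 84, 85, 87, 86]
side [92, 92, 93, 94, 151, 224, 233, 234, 234, 196, 147, 98, 85, 87, 175, 213, 216, 214, 212, 213, 211, 215, 220, 228, 231, 231, 231, 230, 232, 207, 128, 112, 166, 221, 230, 231, 234, 233, 233, 234, 234, 234, 235, 235, 235, 235, 235, 235, 235, 232, 219, 216, 108, 94, 95, 96, 95, 96, 95, 93, 93, 92, 92, 93, 93, 95, 94, 94, 94, 94, 92, 91]
```

>>> {"name": "step_arm", "arguments": {
  "steps": [
    {"fingers": 1, "x": 0.006, "y": -0.006, "z": 0, "turn": 0},
    {"fingers": 1, "x": 0.0125, "y": -0.0125, "z": 0, "turn": 0},
    {"fingers": 1, "x": 0.0115, "y": -0.0115, "z": 0, "turn": 0},
    {"fingers": 1, "x": 0, "y": 0, "z": 0, "turn": 0.125},
    {"fingers": 1, "x": 0, "y": 0, "z": 0, "turn": 0.125},
    {"fingers": 1, "x": 0, "y": 0, "z": 0, "turn": 0.125},
    {"fingers": 1, "x": 0, "y": 0, "z": 0, "turn": 0.125},
    {"fingers": 1, "x": 0, "y": 0, "z": 0, "turn": 0.125}
  ]
}}

```text
time_s: 14.97
position: [0.7013, 0.0064, 0.0594]
eef_rot: [179.9, 0.1, -62.6]
wrist_force: [0.6, 1.1, -0.2]
opening: -0.0
```

>>> {"name": "step_arm", "arguments": {
  "steps": [
    {"fingers": 1, "x": 0, "y": 0, "z": 0, "turn": 0.125},
    {"fingers": 1, "x": 0, "y": 0, "z": 0, "turn": 0.125},
    {"fingers": 1, "x": 0, "y": 0, "z": 0, "turn": 0.125},
    {"fingers": 1, "x": 0, "y": 0, "z": 0, "turn": 0.125},
    {"fingers": 1, "x": 0, "y": 0, "z": 0, "turn": 0.125},
    {"fingers": 1, "x": 0, "y": 0, "z": 0, "turn": 0.125},
    {"fingers": 1, "x": 0, "y": 0, "z": 0, "turn": 0.125},
    {"fingers": 1, "x": 0, "y": 0, "z": 0, "turn": 0.125}
  ]
}}

```text
time_s: 15.63
position: [0.7013, 0.0063, 0.0595]
eef_rot: [179.9, -0.1, -119.9]
wrist_force: [-0.7, -0.1, -1.1]
opening: 0.0001
```

>>> {"name": "step_arm", "arguments": {
  "steps": [
    {"fingers": 1, "x": 0, "y": 0, "z": 0, "turn": 0.125},
    {"fingers": 1, "x": 0, "y": 0, "z": 0, "turn": 0.125},
    {"fingers": 1, "x": 0, "y": 0, "z": 0, "turn": 0.125},
    {"fingers": 1, "x": 0, "y": 0, "z": 0, "turn": 0.125},
    {"fingers": 1, "x": 0, "y": 0, "z": 0, "turn": 0.125},
    {"fingers": 1, "x": 0, "y": 0, "z": 0, "turn": 0.125},
    {"fingers": 1, "x": 0, "y": 0, "z": 0, "turn": 0.125},
    {"fingers": 1, "x": 0, "y": 0, "z": 0, "turn": 0.125}
  ]
}}

```text
time_s: 16.3
position: [0.7013, 0.0063, 0.0595]
eef_rot: [180.0, -0.1, -177.2]
wrist_force: [0.6, -0.6, -0.8]
opening: 0.0001
```

>>> {"name": "step_arm", "arguments": {
  "steps": [
    {"fingers": 1, "x": 0, "y": 0, "z": 0, "turn": 0.125},
    {"fingers": 1, "x": 0, "y": 0, "z": 0, "turn": 0.125},
    {"fingers": 1, "x": 0, "y": 0, "z": 0, "turn": 0.125},
    {"fingers": 1, "x": 0, "y": 0, "z": 0, "turn": 0.125},
    {"fingers": 1, "x": 0, "y": 0, "z": 0, "turn": 0.125},
    {"fingers": 1, "x": 0, "y": 0, "z": 0, "turn": 0.125},
    {"fingers": 1, "x": 0, "y": 0, "z": 0, "turn": 0.125},
    {"fingers": 1, "x": 0, "y": 0, "z": 0, "turn": 0.125}
  ]
}}

```text
time_s: 16.97
position: [0.7013, 0.0063, 0.0595]
eef_rot: [-179.9, -0.1, 125.5]
wrist_force: [-0.2, -1.3, 0.6]
opening: -0.0004
```

>>> {"name": "step_arm", "arguments": {
  "steps": [
    {"fingers": 1, "x": 0, "y": 0, "z": 0, "turn": 0.125},
    {"fingers": 1, "x": 0, "y": 0, "z": 0, "turn": 0.125},
    {"fingers": 1, "x": 0, "y": 0, "z": 0, "turn": 0.125},
    {"fingers": 1, "x": 0, "y": 0, "z": 0, "turn": 0.125},
    {"fingers": 1, "x": 0, "y": 0, "z": 0, "turn": 0.125},
    {"fingers": 1, "x": 0, "y": 0, "z": 0, "turn": 0.125},
    {"fingers": 1, "x": 0, "y": 0, "z": 0, "turn": 0.125},
    {"fingers": 1, "x": 0, "y": 0, "z": 0, "turn": 0.125}
  ]
}}

```text
time_s: 17.63
position: [0.7013, 0.0063, 0.0595]
eef_rot: [-179.9, 0.0, 68.2]
wrist_force: [0.1, -0.4, -1.0]
opening: 0.0001
```

```bash
python3 -c "
from h import *
chk();line();plan(21,.071,.06,5,225)"
```

```text
t 17.63 phi 20.3 r 0.1007 yaw 68.2 j6 112.4 z 0.0595 Frad -0.1 Ftan -0.4
top [85, 84, 84, 85, 87, 86, 86, 86, 86, 86, 84, 86, 88, 88, 86, 83, 86, 86, 86, 86, 85, 86, 86, 86, 85, 82, 85, 88, 85, 85, 84, 87, 85, 84, 85, 86, 86, 86, 86, 87, 85, 83, 84, 82, 82, 82, 75, 71, 71, 68, 64, 59, 55, 52, 51, 52, 54, 57, 60, 64, 68, 69, 72, 76, 79, 80, 82, 83, 83, 84, 85, 85]
side [180, 166, 200, 119, 95, 96, 95, 97, 97, 164, 217, 223, 222, 219, 219, 219, 219, 218, 216, 217, 215, 217, 222, 230, 234, 233, 233, 233, 235, 209, 131, 113, 168, 224, 232, 234, 236, 236, 235, 236, 236, 236, 237, 237, 237, 237, 238, 238, 238, 234, 222, 233, 238, 238, 239, 240, 241, 241, 240, 239, 238, 237, 226, 187, 109, 99, 105, 139, 149, 127, 121, 188]
now phi 20.3 r 0.1009 yaw 68.6 j6 111.9 F [-1.   0.3 -1.6] row x -0.0039 y -0.0045 z -0.0001 turn 0.0091
```

>>> {"name": "step_arm", "arguments": {
  "steps": [
    {"fingers": 1, "x": -0.0039, "y": -0.0045, "z": 0, "turn": 0.01},
    {"fingers": 1, "x": -0.0039, "y": -0.0045, "z": 0, "turn": 0.01},
    {"fingers": 1, "x": -0.0039, "y": -0.0045, "z": 0, "turn": 0.01},
    {"fingers": 1, "x": -0.0039, "y": -0.0045, "z": 0, "turn": 0.01},
    {"fingers": 1, "x": -0.0039, "y": -0.0045, "z": 0, "turn": 0.01},
    {"fingers": 1, "x": 0, "y": -0.0044, "z": 0, "turn": -0.05},
    {"fingers": 1, "x": 0, "y": -0.0044, "z": 0, "turn": -0.05},
    {"fingers": 1, "x": 0, "y": -0.0044, "z": 0, "turn": -0.05}
  ]
}}

```text
time_s: 18.4
position: [0.6607, 0.0017, 0.06]
eef_rot: [-180.0, 0.0, 74.6]
wrist_force: [0.4, -0.5, 0.1]
opening: 0.0002
```

```bash
python3 -c "
from h import *
chk();line();plan(55,.061,.06,5,225)"
```

```text
t 18.40 phi 29.4 r 0.0619 yaw 74.6 j6 105.5 z 0.0600 Frad 0.2 Ftan -0.6
top [84, 83, 85, 85, 84, 84, 84, 83, 83, 85, 86, 84, 84, 84, 85, 84, 83, 85, 84, 84, 84, 85, 84, 83, 82, 83, 84, 83, 83, 84, 83, 82, 84, 85, 84, 84, 83, 81, 82, 84, 83, 81, 82, 83, 82, 81, 79, 76, 73, 72, 71, 69, 68, 66, 64, 63, 65, 66, 66, 70, 72, 74, 76, 77, 79, 81, 81, 81, 83, 85, 86, 84]
side [93, 94, 94, 95, 94, 94, 93, 95, 96, 93, 90, 89, 86, 85, 84, 84, 92, 194, 213, 212, 213, 216, 221, 229, 232, 232, 231, 230, 232, 210, 144, 112, 156, 221, 231, 233, 235, 234, 234, 234, 235, 235, 235, 235, 236, 235, 236, 237, 235, 197, 108, 96, 96, 95, 97, 95, 95, 96, 95, 95, 94, 93, 92, 93, 95, 96, 94, 93, 93, 94, 94, 92]
now phi 29.5 r 0.0620 yaw 74.5 j6 105.6 F [ 0.4 -0.3  0.7] row x 0.0036 y -0.0042 z 0.0000 turn -0.0890
```

>>> {"name": "step_arm", "arguments": {
  "steps": [
    {"fingers": 1, "x": 0.0039, "y": -0.0048, "z": 0, "turn": -0.1},
    {"fingers": 1, "x": 0.0039, "y": -0.0048, "z": 0, "turn": -0.1},
    {"fingers": 1, "x": 0.0039, "y": -0.0048, "z": 0, "turn": -0.1},
    {"fingers": 1, "x": 0.0039, "y": -0.0048, "z": 0, "turn": -0.1},
    {"fingers": 1, "x": 0.004, "y": -0.0047, "z": 0, "turn": -0.1}
  ]
}}

```text
time_s: 18.92
position: [0.6405, 0.0232, 0.0602]
eef_rot: [179.8, 0.0, 103.4]
wrist_force: [3.2, 1.2, -1.8]
opening: 0.0
```

```bash
python3 -c "
from h import *
chk();line();plan(85,.061,.06,5,225)"
```

```text
t 18.92 phi 57.0 r 0.0618 yaw 103.4 j6 78.7 z 0.0602 Frad 2.8 Ftan -2.0
top [77, 78, 81, 81, 82, 83, 84, 82, 84, 84, 82, 84, 84, 84, 84, 85, 85, 84, 83, 83, 83, 82, 84, 85, 83, 83, 84, 87, 85, 83, 86, 82, 83, 81, 84, 85, 82, 79, 77, 75, 72, 67, 55, 41, 33, 45, 65, 78, 83, 83, 83, 81, 80, 80, 81, 81, 82, 83, 82, 81, 79, 81, 83, 82, 80, 76, 54, 46, 50, 64, 70, 74]
side [92, 92, 92, 90, 90, 91, 91, 92, 93, 89, 88, 85, 85, 84, 84, 83, 84, 83, 83, 82, 82, 86, 119, 171, 177, 162, 169, 102, 126, 97, 94, 94, 93, 92, 92, 90, 84, 91, 147, 230, 169, 94, 94, 95, 94, 94, 94, 94, 94, 94, 93, 95, 94, 94, 94, 93, 93, 93, 93, 94, 94, 94, 94, 94, 94, 93, 92, 91, 91, 92, 93, 92]
now phi 58.1 r 0.0614 yaw 103.1 j6 79.0 F [ 0.5  0.7 -0.2] row x 0.0038 y -0.0043 z 0.0000 turn -0.0938
```

>>> {"name": "step_arm", "arguments": {
  "steps": [
    {"fingers": 1, "x": 0.004, "y": -0.0046, "z": 0, "turn": -0.1},
    {"fingers": 1, "x": 0.004, "y": -0.0046, "z": 0, "turn": -0.1},
    {"fingers": 1, "x": 0.004, "y": -0.0046, "z": 0, "turn": -0.1},
    {"fingers": 1, "x": 0.004, "y": -0.0046, "z": 0, "turn": -0.1},
    {"fingers": 1, "x": 0.004, "y": -0.0046, "z": 0, "turn": -0.1},
    {"fingers": 1, "x": 0.004, "y": -0.0045, "z": 0, "turn": -0.1},
    {"fingers": 1, "x": 0.004, "y": -0.0045, "z": 0, "turn": -0.1},
    {"fingers": 1, "x": 0.004, "y": -0.0045, "z": 0, "turn": -0.1}
  ]
}}

```text
time_s: 19.68
position: [0.5927, 0.0309, 0.0601]
eef_rot: [179.8, -0.0, 149.1]
wrist_force: [1.3, 4.5, 0.4]
opening: 0.0001
```

```bash
python3 -c "
from h import *
chk();line();plan(140,.061,.06,8,225)"
```

```text
t 19.68 phi 103.3 r 0.0611 yaw 149.1 j6 33.8 z 0.0601 Frad 4.1 Ftan -2.3
top [182, 130, 53, 44, 60, 67, 71, 74, 76, 78, 81, 81, 81, 82, 80, 82, 82, 81, 83, 83, 82, 81, 80, 83, 82, 81, 81, 84, 82, 80, 79, 77, 80, 79, 76, 72, 70, 65, 53, 41, 46, 79, 85, 77, 52, 34, 53, 75, 82, 130, 181, 176, 172, 173, 173, 173, 173, 174, 174, 173, 172, 172, 171, 172, 172, 172, 172, 172, 173, 173, 174, 176]
side [231, 229, 228, 227, 226, 226, 227, 228, 228, 221, 218, 214, 212, 208, 207, 187, 112, 80, 80, 81, 80, 82, 84, 88, 90, 90, 91, 93, 90, 91, 92, 91, 91, 91, 90, 91, 90, 90, 89, 89, 90, 90, 89, 90, 86, 63, 38, 51, 98, 178, 213, 227, 232, 231, 232, 233, 232, 233, 234, 233, 233, 232, 232, 232, 232, 231, 231, 231, 231, 232, 232, 232]
now phi 104.7 r 0.0608 yaw 148.8 j6 34.0 F [-2.2  2.8  0.6] row x 0.0032 y -0.0035 z -0.0000 turn -0.0789
```

>>> {"name": "step_arm", "arguments": {
  "steps": [
    {"fingers": 1, "x": 0.0041, "y": -0.0045, "z": 0, "turn": -0.1},
    {"fingers": 1, "x": 0.0041, "y": -0.0045, "z": 0, "turn": -0.1},
    {"fingers": 1, "x": 0.0041, "y": -0.0045, "z": 0, "turn": -0.1},
    {"fingers": 1, "x": 0.0041, "y": -0.0045, "z": 0, "turn": -0.1},
    {"fingers": 1, "x": 0.0041, "y": -0.0045, "z": 0, "turn": -0.1},
    {"fingers": 1, "x": 0.0041, "y": -0.0046, "z": 0, "turn": -0.1},
    {"fingers": 1, "x": 0.0041, "y": -0.0046, "z": 0, "turn": -0.1},
    {"fingers": 1, "x": 0.0041, "y": -0.0046, "z": 0, "turn": -0.1}
  ]
}}

```text
time_s: 20.45
position: [0.5534, 0.0014, 0.0599]
eef_rot: [179.9, -0.1, -165.1]
wrist_force: [-2.1, 3.4, 3.3]
opening: -0.0002
```

```bash
python3 -c "
from h import *
chk();line();plan(190,.061,.06,8,225)"
```

```text
t 20.45 phi 150.7 r 0.0613 yaw -165.1 j6 -14.8 z 0.0599 Frad 3.5 Ftan -1.9
top [77, 78, 77, 79, 80, 78, 77, 77, 79, 79, 81, 78, 78, 78, 77, 78, 78, 79, 78, 78, 79, 79, 79, 78, 80, 79, 81, 80, 79, 79, 78, 81, 79, 80, 80, 80, 80, 79, 77, 79, 78, 73, 73, 69, 65, 61, 45, 57, 114, 146, 159, 170, 177, 180, 99, 81, 127, 170, 160, 140, 116, 100, 79, 85, 81, 61, 73, 83, 83, 72, 74, 74]
side [227, 227, 227, 227, 227, 227, 227, 227, 228, 220, 217, 211, 209, 205, 203, 205, 205, 203, 202, 202, 200, 203, 208, 217, 221, 218, 212, 221, 215, 224, 223, 223, 225, 225, 226, 226, 226, 204, 181, 154, 187, 228, 227, 227, 228, 229, 227, 227, 228, 225, 212, 222, 228, 228, 177, 101, 146, 216, 228, 229, 231, 232, 231, 231, 232, 231, 230, 230, 229, 229, 227, 227]
now phi 151.8 r 0.0612 yaw -165.5 j6 -14.5 F [-3.8  0.7  2.7] row x 0.0034 y -0.0038 z -0.0000 turn -0.0883
```

>>> {"name": "step_arm", "arguments": {
  "steps": [
    {"fingers": 1, "x": 0.0041, "y": -0.0046, "z": 0, "turn": -0.1},
    {"fingers": 1, "x": 0.0041, "y": -0.0046, "z": 0, "turn": -0.1},
    {"fingers": 1, "x": 0.0041, "y": -0.0046, "z": 0, "turn": -0.1},
    {"fingers": 1, "x": 0.0041, "y": -0.0046, "z": 0, "turn": -0.1},
    {"fingers": 1, "x": 0.0041, "y": -0.0046, "z": 0, "turn": -0.1},
    {"fingers": 1, "x": 0.0041, "y": -0.0046, "z": 0, "turn": -0.1},
    {"fingers": 1, "x": 0.0041, "y": -0.0046, "z": 0, "turn": -0.1},
    {"fingers": 1, "x": 0.0041, "y": -0.0046, "z": 0, "turn": -0.1}
  ]
}}

```text
time_s: 21.22
position: [0.5476, -0.0472, 0.0596]
eef_rot: [179.9, -0.1, -119.4]
wrist_force: [-2.8, 0.8, 2.2]
opening: -0.0001
```

```bash
python3 -c "
from h import *
chk();line();plan(217,.061,.06,8,225)"
```

```text
t 21.22 phi -162.5 r 0.0620 yaw -119.4 j6 -65.5 z 0.0596 Frad 2.4 Ftan -1.6
top [80, 78, 82, 70, 70, 79, 83, 85, 105, 129, 164, 172, 177, 176, 176, 178, 178, 178, 179, 179, 178, 176, 175, 174, 174, 166, 118, 64, 73, 78, 79, 78, 79, 80, 78, 78, 79, 80, 79, 78, 79, 79, 79, 78, 78, 79, 77, 78, 78, 78, 78, 77, 77, 78, 77, 77, 77, 76, 77, 76, 78, 78, 77, 78, 85, 87, 83, 87, 89, 89, 94, 100]
side [231, 230, 229, 229, 228, 227, 227, 227, 227, 220, 217, 213, 212, 173, 103, 67, 69, 91, 94, 83, 61, 46, 69, 165, 191, 183, 168, 191, 190, 201, 163, 139, 90, 46, 24, 21, 24, 23, 22, 24, 23, 36, 127, 216, 229, 230, 230, 230, 230, 227, 215, 226, 230, 230, 231, 230, 231, 232, 231, 230, 230, 230, 199, 119, 119, 190, 226, 230, 231, 233, 230, 231]
now phi -161.6 r 0.0620 yaw -119.7 j6 -65.3 F [-3.7 -2.6  2.7] row x 0.0016 y -0.0019 z -0.0001 turn -0.0473
```

>>> {"name": "step_arm", "arguments": {
  "steps": [
    {"fingers": 1, "x": 0.0041, "y": -0.0046, "z": 0, "turn": -0.1},
    {"fingers": 1, "x": 0.0041, "y": -0.0046, "z": 0, "turn": -0.1},
    {"fingers": 1, "x": 0.0041, "y": -0.0046, "z": 0, "turn": -0.1},
    {"fingers": 1, "x": 0.0041, "y": -0.0046, "z": 0, "turn": -0.1},
    {"fingers": 1, "x": 0, "y": 0, "z": 0, "turn": 0},
    {"fingers": 1, "x": 0.006, "y": 0.006, "z": 0, "turn": 0},
    {"fingers": 1, "x": 0.0125, "y": 0.0125, "z": 0, "turn": 0},
    {"fingers": 1, "x": 0.0125, "y": 0.0125, "z": 0, "turn": 0}
  ]
}}

```text
time_s: 21.98
position: [0.5263, -0.0958, 0.0598]
eef_rot: [-179.9, 0.0, -96.6]
wrist_force: [0.1, 0.4, 0.2]
opening: -0.0001
```

>>> {"name": "step_arm", "arguments": {
  "steps": [
    {"fingers": 1, "x": 0.005, "y": 0.005, "z": -0.03, "turn": 0},
    {"fingers": 1, "x": 0, "y": 0, "z": -0.03, "turn": 0},
    {"fingers": 1, "x": 0, "y": 0, "z": -0.03, "turn": 0},
    {"fingers": 1, "x": 0, "y": 0, "z": 0, "turn": 0}
  ]
}}

```text
time_s: 22.32
position: [0.5244, -0.101, 0.1558]
eef_rot: [-179.3, -0.0, -96.7]
wrist_force: [1.2, -1.3, 0.6]
opening: -0.0001
```

```bash
python3 -c "
from h import *
chk();line();s=manip.read_state();print(s['position'].round(4),s['eef_rot'].round(1))
c=manip.read_camera('side');cv2.imwrite('pics/s3.png',cv2.resize(c['image'][150:250,220:340],None,fx=6,fy=6,interpolation=cv2.INTER_CUBIC))
t=manip.read_camera('top')
# cap: top-view and side-view grey disc estimates
for n,cc in(('top',t),('side',c)):
    print(n,proj(cc,[[*CTR,.11],[*CTR,.092],[*CTR,.08]]).round(1).tolist())
"
```

```text
t 22.32 phi -138.7 r 0.1097 yaw -96.7 j6 -94.2 z 0.1558 Frad -0.1 Ftan 1.8
top [171, 170, 173, 172, 173, 174, 174, 175, 174, 174, 174, 175, 175, 174, 175, 174, 174, 174, 174, 175, 175, 176, 176, 176, 176, 174, 174, 173, 172, 173, 173, 174, 173, 172, 172, 173, 172, 171, 171, 172, 172, 172, 172, 174, 172, 173, 174, 171, 173, 172, 173, 172, 172, 171, 170, 171, 171, 171, 170, 170, 168, 169, 169, 169, 169, 168, 171, 163, 122, 85, 109, 165]
side [222, 223, 224, 222, 222, 223, 221, 221, 221, 211, 208, 202, 201, 197, 196, 196, 197, 196, 193, 193, 191, 196, 207, 217, 220, 219, 219, 217, 216, 215, 213, 216, 219, 218, 218, 217, 218, 217, 216, 216, 216, 218, 219, 221, 221, 222, 222, 222, 223, 219, 207, 219, 224, 224, 225, 225, 225, 224, 223, 223, 224, 224, 224, 223, 222, 223, 217, 148, 103, 138, 214, 222]
[ 0.5218 -0.1004  0.1514] [-179.7   -0.   -96.6]
top [[259.0, 178.3], [258.9, 179.3], [258.8, 179.9]]
side [[273.6, 195.9], [273.5, 200.6], [273.4, 203.6]]
```

View pics/s3.png

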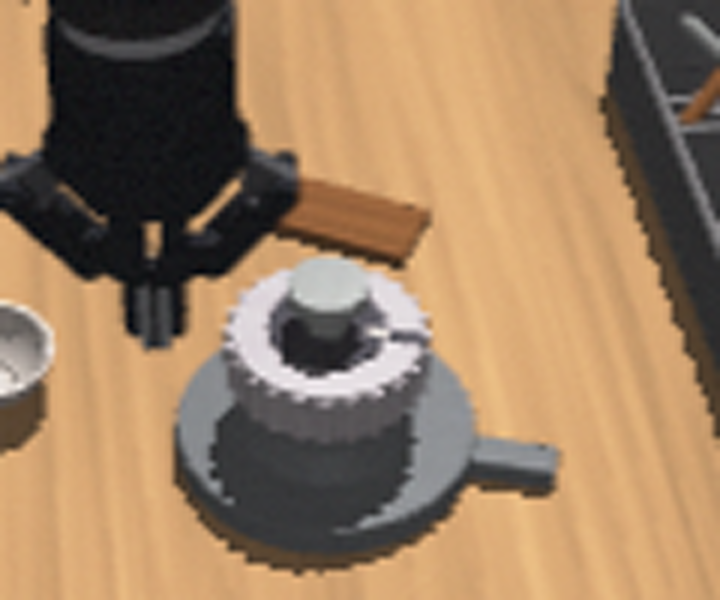

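The picture shows the dark index line at (408,333), collinear with the sleeve's pale line at (372,331) and pointing at the lug; the cap is still up. Now I'll move over the cap.

>>> {"name": "step_arm", "arguments": {
  "steps": [
    {"fingers": 1, "x": -0.0203, "y": -0.019, "z": 0, "turn": 0},
    {"fingers": 1, "x": -0.0203, "y": -0.019, "z": 0, "turn": 0},
    {"fingers": 1, "x": -0.0203, "y": -0.019, "z": 0, "turn": 0},
    {"fingers": 1, "x": -0.0203, "y": -0.019, "z": 0, "turn": 0},
    {"fingers": 1, "x": 0, "y": 0, "z": 0.015, "turn": 0},
    {"fingers": 1, "x": 0, "y": 0, "z": 0.015, "turn": 0},
    {"fingers": 1, "x": 0, "y": 0, "z": 0.005, "turn": 0},
    {"fingers": 1, "x": 0, "y": 0, "z": 0, "turn": 0}
  ]
}}

```text
time_s: 23.18
position: [0.6022, -0.0277, 0.1115]
eef_rot: [179.6, -0.0, -96.4]
wrist_force: [-0.0, 0.9, 0.2]
opening: -0.0
```

```bash
python3 -c "
from h import *
s=manip.read_state();print(s['position'].round(4),s['eef_rot'].round(1),s['wrist_force'].round(1))"
```

```text
[ 0.6022 -0.0277  0.1115] [179.6  -0.  -96.4] [-0.   0.9  0.2]
```

>>> {"name": "step_arm", "arguments": {
  "steps": [
    {"fingers": 1, "x": 0, "y": -0.0045, "z": -0.002, "turn": 0},
    {"fingers": 1, "x": 0, "y": 0, "z": 0.004, "turn": 0},
    {"fingers": 1, "x": 0, "y": 0, "z": 0.003, "turn": 0},
    {"fingers": 1, "x": 0, "y": 0, "z": 0.003, "turn": 0},
    {"fingers": 1, "x": 0, "y": 0, "z": 0.003, "turn": 0},
    {"fingers": 1, "x": 0, "y": 0, "z": 0.003, "turn": 0},
    {"fingers": 1, "x": 0, "y": 0, "z": 0.002, "turn": 0}
  ]
}}

```text
time_s: 23.77
position: [0.6102, -0.0288, 0.0994]
eef_rot: [-179.9, -0.0, -96.4]
wrist_force: [1.4, -1.0, 4.3]
opening: 0.0
```

>>> {"name": "step_arm", "arguments": {
  "steps": [
    {"fingers": 1, "x": 0, "y": 0, "z": 0.002, "turn": 0},
    {"fingers": 1, "x": 0, "y": 0, "z": 0.001, "turn": 0},
    {"fingers": 1, "x": 0, "y": 0, "z": 0, "turn": 0}
  ]
}}

```text
time_s: 24.02
position: [0.6101, -0.0288, 0.0959]
eef_rot: [-179.9, -0.0, -96.4]
wrist_force: [2.2, -1.0, 4.6]
opening: 0.0002
```

>>> {"name": "step_arm", "arguments": {
  "steps": [
    {"fingers": 1, "x": 0, "y": 0, "z": 0.002, "turn": 0},
    {"fingers": 1, "x": 0, "y": 0, "z": 0.0015, "turn": 0},
    {"fingers": 1, "x": 0, "y": 0, "z": 0, "turn": 0}
  ]
}}

```text
time_s: 24.27
position: [0.6097, -0.0286, 0.0922]
eef_rot: [-180.0, -0.0, -96.4]
wrist_force: [2.9, -1.8, 3.4]
opening: -0.0004
```

>>> {"name": "step_arm", "arguments": {
  "steps": [
    {"fingers": 1, "x": 0, "y": 0, "z": 0.001, "turn": 0},
    {"fingers": 1, "x": 0, "y": 0, "z": 0.001, "turn": 0},
    {"fingers": 1, "x": 0, "y": 0, "z": 0, "turn": 0}
  ]
}}

```text
time_s: 24.52
position: [0.6098, -0.0286, 0.092]
eef_rot: [-179.9, 0.0, -96.4]
wrist_force: [0.3, -1.3, 12.5]
opening: -0.0001
```

Hard stop at 92 mm with the force jumping to 12.5 N, so the cap is home. I'll lift off and check.

>>> {"name": "step_arm", "arguments": {
  "steps": [
    {"fingers": 1, "x": 0, "y": 0, "z": 0, "turn": 0},
    {"fingers": 1, "x": 0, "y": 0, "z": -0.01, "turn": 0},
    {"fingers": 1, "x": 0, "y": 0, "z": -0.03, "turn": 0},
    {"fingers": 1, "x": 0, "y": 0, "z": -0.03, "turn": 0},
    {"fingers": 1, "x": 0.03, "y": 0.03, "z": -0.01, "turn": 0},
    {"fingers": 1, "x": 0.03, "y": 0.03, "z": 0, "turn": 0},
    {"fingers": 1, "x": 0.03, "y": 0.03, "z": 0, "turn": 0},
    {"fingers": 1, "x": 0.02, "y": 0.03, "z": 0, "turn": 0}
  ]
}}

```text
time_s: 25.18
position: [0.4772, -0.1229, 0.169]
eef_rot: [179.8, 0.0, -96.4]
wrist_force: [-0.5, -0.4, -0.0]
opening: -0.0003
```

>>> {"name": "step_arm", "arguments": {
  "steps": [
    {"fingers": 1, "x": 0, "y": 0, "z": 0, "turn": 0},
    {"fingers": 1, "x": 0, "y": 0, "z": 0, "turn": 0},
    {"fingers": 1, "x": 0, "y": 0, "z": 0, "turn": 0},
    {"fingers": 1, "x": 0, "y": 0, "z": 0, "turn": 0}
  ]
}}

```text
time_s: 25.52
position: [0.481, -0.1217, 0.1696]
eef_rot: [180.0, 0.0, -96.3]
wrist_force: [0.1, -1.1, -0.1]
opening: 0.0001
```

```bash
python3 -c "
from h import *
line()
c=manip.read_camera('side');t=manip.read_camera('top')
a=cv2.resize(t['image'][150:214,227:291],(384,384),interpolation=cv2.INTER_CUBIC);b=cv2.resize(c['image'][180:245,242:307],(384,384),interpolation=cv2.INTER_CUBIC)
cv2.imwrite('pics/end.png',np.hstack([a,b]))
s=manip.read_state();print(s['time_s'],s['position'].round(3),s['wrist_force'].round(1),abs(s['joint_velocities']).max())"
```

```text
top [171, 170, 172, 172, 173, 173, 175, 174, 173, 173, 173, 173, 173, 173, 172, 172, 172, 173, 174, 175, 175, 174, 176, 174, 174, 172, 172, 170, 171, 171, 172, 174, 173, 171, 171, 171, 170, 170, 170, 169, 170, 172, 170, 172, 171, 170, 171, 170, 170, 170, 171, 170, 172, 169, 169, 170, 170, 171, 170, 170, 168, 168, 167, 169, 169, 169, 171, 162, 121, 82, 110, 163]
side [221, 221, 223, 222, 222, 222, 220, 221, 221, 219, 218, 217, 217, 216, 214, 215, 216, 216, 214, 216, 216, 217, 218, 218, 219, 219, 218, 217, 214, 213, 212, 215, 218, 218, 217, 217, 217, 216, 215, 215, 216, 217, 219, 219, 220, 222, 222, 222, 222, 223, 223, 223, 225, 224, 224, 224, 224, 224, 223, 223, 223, 224, 224, 222, 221, 223, 216, 148, 102, 137, 214, 221]
25.7167 [ 0.481 -0.122  0.17 ] [-0.3  0.2  0.1] 0.22778539136862108
```

View pics/end.png

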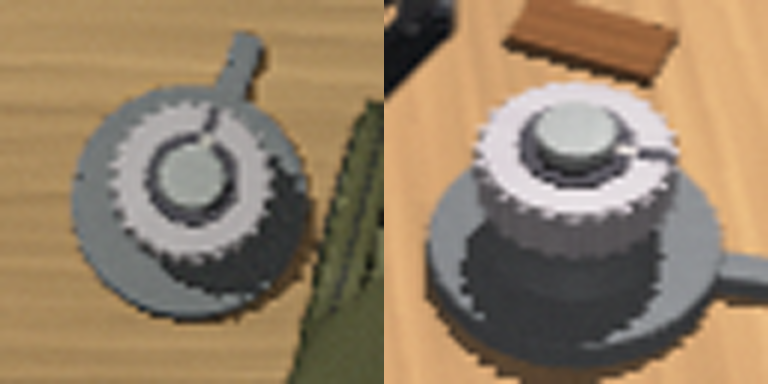

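The top view (left) shows the dark line at (210,120), in line with the sleeve's pale mark at (206,140) and the lug at (245,50). The side view (right) shows the cap down on its sleeve at (578,130). I'm handing in.

```bash
python3 -c "
from bench import manip
print(manip.close_job())"
```

```text
the job is handed in; nothing more can be done
None
```

The collar is loosened to the second meeting with the pointer, the spindle cap is pressed home, and the job is handed in at about 26 s of the 64 s.

- **Collar:** I rolled it counter-clockwise with a corner of the shut fingertips hooked between the ridges. It took three strokes, with the wrist wound back between them. The line started at about 102° in the world frame. It passed the pointer (about 341–342°) once and was left there the second time.
- **Slip:** In the first stroke the finger lost the rim once, because my estimate of the axis was about 2 mm off. I corrected the estimate and re-engaged; the collar's turn was tracked by camera throughout.
- **Cap:** I pressed it with the shut fingertips. It stopped at 92 mm above the table, where the force jumped to 12.5 N, which I took as fully home.
- **Last checks:**
  - The line read about 345° in the top view and 340° in the side view. They disagree by about 5°, within the 20° allowed, and in both pictures the line is collinear with the sleeve's pale mark.
  - The cap was seated and did not disturb the collar.
  - The arm was clear with near-zero force.
  - I did not measure whether the bystanders moved; nothing I saw suggested contact with them.

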